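# Lay out the outreach desk's tools on their outlines

## Robot

A 6-joint arm with a two-finger parallel gripper is mounted at the origin on the work surface. World frame = base frame: x ahead of the robot, y to its left, z up, the work surface at z = 0. Lengths are in m, angles in rad, forces in N, time in s.
With the tool pointing down it reaches from about 0.35 to 0.85 m from the base axis. Payload 8.1 kg.
Tool frame: the origin (TCP) lies midway between the tips of the shut fingers; the grasp point (between the pads) lies 19 mm behind it (grip_depth is the distance from the TCP to the grasp point, in m); z points along the fingers, y is the direction in which the jaws open and shut (so a half turn about z gives the same grasp; the last joint's range is limited). The gripper opens to 85 mm and grips with 20 to 120 N. Pads are 22 mm wide; open, the fingers measure 114 mm over their backs; the gripper's body (76 mm by 85 mm) begins 54 mm behind the grasp point. The pads swing forward as they close: fully open they stand 13 mm farther back than shut.
Start: joints at [1.112, 0.13, 1.488, -0, 1.523, -0.085], TCP at [0.219, 0.559, 0.231] pointing down, gripper open.
Joint ranges: [-2.96, 2.96], [-0.89, 2.26], [0.02, 2.5], [-1.34, 4.48], [0, 2.73], [-2.66, 2.66]. Speed limits (rad/s): [2.39, 2.39, 2.79, 3.14, 3.14, 3.14].

## Interface

Orientations are given as a 3x3 rotation matrix whose columns are the frame's x, y, z axes.
In Python, from plant import * gives the robot as it stands.
- The arm moves only by the tool send_rows, never from a script. Its argument "commands" is a list of rows, each an object with "linear": the shift along the tool's x, y, z in m, a list of three; "yaw": the turn about the tool's z in degrees; "hand": the finger opening in m, from 0 to 0.0854. In form: [{"linear": [x, y, z], "yaw": yaw, "hand": hand}, ...]. A call has 1 to 20 rows; each row is the pose to reach, as a shift and turn from the pose commanded when the call began, along the tool's axes at that moment; what a row does not reach only later rows make up. A row lasts 1/10 s, in which the tool goes at most 50 mm and 8.59 degrees, less where a joint would pass 70% of its speed; a pose out of reach is approached as far as the arm can. A call with a gripper value outside its range is refused whole. The fingers move at their own pace and stop on an object; "squeeze" is the grip in N (left out, the last holds). Time passes only in rows, so rows that repeat a pose let the fingers close. It gives the time, the measured TCP pose, the force and the opening at its end, in the units of the state.
- get_state(): the state, without advancing time (a new reading comes with each control period).
- camera(name): name is "scene" or "top"; returns a dict with "color" (420x560x3 uint8, red, green, blue), "fx", "fy", "cx", "cy" (pixels), "dist" ([k1, k2, p1, p2, k3] as OpenCV has them; the pictures are not rectified), "extrinsics" (4x4, takes a point from camera to world coordinates). Camera axes: x right, y down, z forward; pixel columns grow to the right and rows downward; lengths in m; the calibration is good to about 2 mm. A picture is of the moment at which its call begins. There is no depth.
- job_done(): hands the job in, once; it reports no verdict.
Trained networks look in the newest picture that a camera, given by its name, has taken for a name from the list of things; names that differ only in an ending like _2 or _b are one class to them, and where a whole thing is asked for, a point or a joint stands for the part that bears it (a point fixed in the world has none). Each returns a list of dicts, best first, with "score" (0 to 1); they miss things now and then, are a little off and sometimes report something else, mostly with a low value. They report only what shows in the picture. A call takes as long as a camera call. They do not tell look-alikes from the thing itself.
- silhouettes(camera, name): "region" (420x560 bool, what is visible of it) and "uv" ([column, row] in pixels, amid what is visible of it).
The state is a dict: "time": time; "qpos": joint angles; "joint_vel": joint speeds; "effort": joint torques, N m; "ee_pos": TCP position; "tcp_rot": TCP orientation; "force": force on the tool from outside, world axes, zero at the start; "wrist_torque": the same for the moment, N m; "gripper_width": finger opening in m.
Only numpy, scipy, OpenCV 4.12 (cv2) and the standard library are available. Lean on these libraries where they do the work, as an engineer would, in place of code of your own. Each camera call takes 0.05 s, during which the arm holds its last target.

## Task

Tidy the registration desk: lay the pliers, the phone, the stapler and the stamp each on the white mat that shows its own outline, lined up with the outline (the pliers' jaws on the drawn jaws), and let go of them. Grip the pliers at their balance point near the heavy head so that they stay level all the way, set everything down rather than dropping it, and leave the tablet bottle and the mug alone.

Things in the scene. Friction and masses are not known exactly. Their poses are not given: they have to be found in the camera images.
- pliers: Loose pliers lying flat, steel head, red handles, 14 mm thick, 180 g, head far heavier than handles. Origin: underside at the balance point, in the straight-sided joint block (x -16 to +20 mm, 26 mm wide in y): grip here. x points to the jaw tip (+53 mm; jaws 17 mm wide); handles run back to -83 mm, spread 52 mm; z up. x within 0.3 rad of world x.
- phone: Loose small black keypad phone lying face up, 118 mm (x) by 50 mm (y), 14 mm thick, grey-blue screen towards +x, grey keys. Origin: centre of the underside, z up through the face. About 100 g. x within 0.3 rad of world x.
- stapler: Loose desk stapler standing on its base: black base 140 mm (x) by 34 mm (y) and 8 mm high, above it a green body 132 by 28 mm up to 32 mm, then a green top 100 by 26 mm up to 40 mm high. Both ends alike. Origin: centre of the underside, z up. About 220 g. x within 0.3 rad of world x.
- stamp: Loose hand stamp standing upright: yellow block 56 mm (x) by 34 mm (y), 18 mm high, with an upright round dark-wood handle 24 mm in diameter on its middle, 67 mm high over all. Origin: centre of the underside, z up along the handle. About 90 g. x within 0.3 rad of world x.
- pliers_mat: Mat of 160 by 76 mm with the red outline of the pliers. Fixed, white, 4 mm thick, x within 0.3 rad of world x. Origin: centre of its underside, on the table. x points to the drawn jaws. The outline is centred: with the pliers on it, their origin is over x = +15 mm, y = 0 of the mat.
- phone_mat: Mat of 142 by 74 mm with the phone's outline, a black rectangle of 118 by 50 mm in its middle, long side along x; either way round fits. Fixed, white, 4 mm thick, x within 0.3 rad of world x. Origin: centre of its underside, on the table.
- stapler_mat: Mat of 158 by 58 mm with the stapler's outline, a green bar of 140 by 34 mm in its middle, long side along x; either way round fits. Fixed, white, 4 mm thick, x within 0.3 rad of world x. Origin: centre of its underside, on the table.
- stamp_mat: Mat of 80 by 58 mm with the stamp's outline, a yellow rectangle of 56 by 34 mm in its middle, long side along x; either way round fits. Fixed, white, 4 mm thick, x within 0.3 rad of world x. Origin: centre of its underside, on the table.
- tablet_bottle: Loose white tablet bottle with a blue cap, 42 mm in diameter, 75 mm high, standing to the left of the work; leave it alone. Origin: centre of the underside.
- mug: Loose white mug, 76 mm in diameter, 85 mm high, standing to the right of the work, its handle turned away from the work; leave it alone. Origin: centre of the underside.
Mind the look-alikes: they are no part of the job. What is shaped like the stamp but green, pink or red is not meant.

How it is judged:
At the end, for the whole second after the job is handed in: Each thing rests released, flat or upright on its own mat: within 12 mm of the outline (pliers: 12 mm along and across, jaws on drawn jaws), turned under 12 degrees from it, tilted under 7 degrees; bottle and mug within 15 mm of their start (x of pliers in the frame of pliers_mat between 0.003 and 0.027 m and y of pliers in the frame of pliers_mat between -0.012 and 0.012 m and x of pliers_mat in the frame of pliers below 0 m and angle between the x axis of pliers and the x axis of pliers_mat, either way round below 0.21 rad and angle between each of pliers, phone, stapler, stamp's own z axis and vertical below 0.12 rad and z of pliers in the frame of pliers_mat between 0.001 and 0.008 m and linear speed of each of pliers, phone, stapler, stamp below 0.02 m/s and angular speed of each of pliers, phone, stapler, stamp below 0.2 rad/s and horizontal distance between phone and phone_mat below 0.012 m and angle between the x axis of phone and the x axis of phone_mat, either way round below 0.21 rad and z of phone in the frame of phone_mat between 0.001 and 0.008 m and horizontal distance between stapler and stapler_mat below 0.012 m and angle between the x axis of stapler and the x axis of stapler_mat, either way round below 0.21 rad and z of stapler in the frame of stapler_mat between 0.001 and 0.008 m and horizontal distance between stamp and stamp_mat below 0.012 m and angle between the x axis of stamp and the x axis of stamp_mat, either way round below 0.21 rad and z of stamp in the frame of stamp_mat between 0.001 and 0.008 m and distance of each of tablet_bottle, mug from where it was at the start of the episode below 0.015 m); the robot touches nothing.
It fails at once if the pliers tilt more than about 20 degrees (0.35 rad) from level (angle between pliers's own z axis and vertical above 0.35 rad).
It fails at once if the tablet bottle or the mug is moved by more than 15 mm or tipped (distance of any of tablet_bottle, mug from where it was at the start of the episode above 0.015 m or angle between any of tablet_bottle, mug's own z axis and vertical above 0.3 rad).
It fails at once if one of the four things falls: out of the fingers, more than 20 mm above the table and faster than 0.3 m/s ((height (world z) of pliers above 0.02 m and linear speed of pliers above 0.3 m/s and contact force between the fingers and pliers below 0.01 N) or (height (world z) of phone above 0.02 m and linear speed of phone above 0.3 m/s and contact force between the fingers and phone below 0.01 N) or (height (world z) of stapler above 0.02 m and linear speed of stapler above 0.3 m/s and contact force between the fingers and stapler below 0.01 N) or (height (world z) of stamp above 0.02 m and linear speed of stamp above 0.3 m/s and contact force between the fingers and stamp below 0.01 N)).
It also fails if it takes over 102 s, if anything falls off the work surface, if the arm or the gripper's body presses on something with over 40 N, if the wrist force passes 120 N, or if a joint passes its speed limit or range.

## Working session

There is one attempt and no reset: what is moved stays moved. The work goes in short steps, Python scripts to look and compute and a tool call to move; the robot and the scene stay as the last step left them, time stands still between calls to the robot, and variables do not carry over. Pictures are saved under pics/ and viewed, and the job is handed in when it is done.

Besides the shell and the picture viewer there is one more tool, called after "Emit:" as name(argument=value, ...) on one line, values as JSON. send_rows: Moves the arm, as the interface text tells. Its arguments: {"type":"object","properties":{"commands":{"type":"array","items":{"type":"object","properties":{"linear":{"type":"array","items":{"type":"number"}},"yaw":{"type":"number"},"hand":{"type":"number"}}}},"squeeze":{"type":"number"}},"required":["commands"]}

```bash
ls; mkdir -p pics
cat > look.py <<'E'
from plant import *
import cv2,sys,pickle
for n in ["scene","top"]:
    c=camera(n); pickle.dump(c,open(n+"_0.pkl","wb"))
    cv2.imwrite(f"pics/{n}0.png",c["color"][:,:,::-1])
    print(n,c["fx"],c["cx"],c["cy"],c["dist"],c["extrinsics"])
s=get_state();print(s)
E
python3 look.py
```

```text
pics
scene 427.5959205020465 279.35571736014225 208.45818318802102 [-0.1321513  0.         0.         0.         0.       ] [[-0.52044547  0.65941657 -0.54250004  1.0595116 ]
 [ 0.85388014  0.39816873 -0.33518706  0.35103296]
 [-0.00502135 -0.6376766  -0.77028783  0.83190655]
 [ 0.          0.          0.          1.        ]]
top 437.1580448189651 278.3201575661684 214.98500693771396 [-0.06437472  0.          0.          0.          0.        ] [[-2.80965620e-02 -9.93256051e-01  1.12485560e-01  3.68350241e-01]
 [-9.99596742e-01  2.83811619e-02  9.29265202e-04 -1.00716596e-02]
 [-4.11546917e-03 -1.12414090e-01 -9.93652925e-01  1.11735108e+00]
 [ 0.00000000e+00  0.00000000e+00  0.00000000e+00  1.00000000e+00]]
{'time': 0.1, 'qpos': array([ 1.11161839e+00,  1.31104008e-01,  1.48919151e+00,  2.48577649e-07,
        1.52301394e+00, -8.53819434e-02]), 'joint_vel': array([ 0.001197  , -0.0025604 , -0.0033877 ,  0.00073865, -0.00082549,
        0.00219069]), 'effort': array([ 1.21448058e-03, -5.70952678e+01, -5.01942086e+01, -2.30229871e-04,
        8.11863109e-03,  3.12158500e-05]), 'ee_pos': array([0.21883348, 0.55812239, 0.23032677]), 'tcp_rot': array([[-9.30947882e-01,  3.65151286e-01, -7.61126650e-04],
       [ 3.65152050e-01,  9.30946622e-01, -1.53885656e-03],
       [ 1.46652830e-04, -1.71052222e-03, -9.99998526e-01]]), 'force': array([-0.14976926, -0.27136407, -0.01129569]), 'wrist_torque': array([0.02051889, 0.01099745, 0.08898234]), 'gripper_width': 0.08521193752804355}
```

View pics/top0.png

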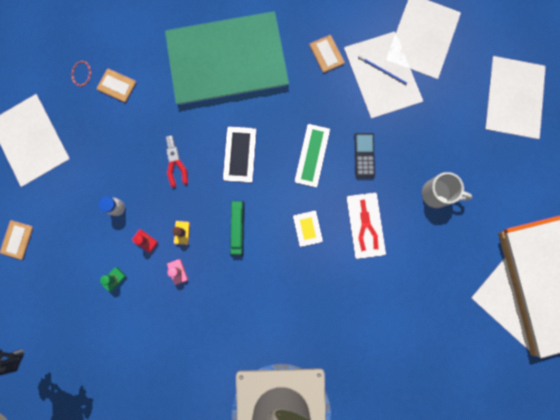

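View pics/scene0.png

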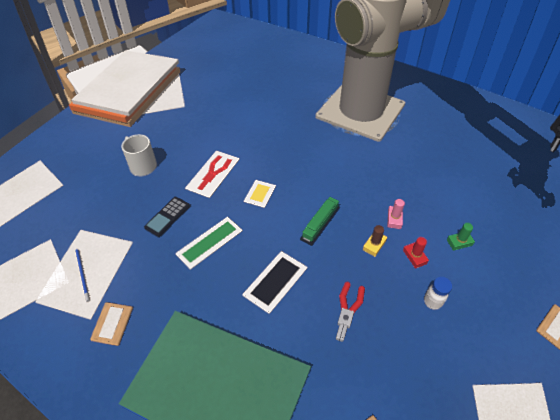

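```bash
cat > fit.py <<'E'
import numpy as np,cv2
from scipy.optimize import minimize
def box(x0,x1,y0,y1,z0,z1): return np.array([[x,y,z] for x in(x0,x1) for y in(y0,y1) for z in(z0,z1)],float)/1000
def cyl(r,z0,z1):
    a=np.linspace(0,2*np.pi,24,endpoint=False); return np.array([[r*np.cos(t),r*np.sin(t),z] for t in a for z in(z0,z1)])/1000
def prism(p,z0,z1): return np.array([[x,y,z] for x,y in p for z in (z0,z1)],float)/1000
M={'phone':[box(-59,59,-25,25,0,14)],
 'stapler':[box(-70,70,-17,17,0,8),box(-66,66,-14,14,8,32),box(-50,50,-13,13,32,40)],
 'stamp':[box(-28,28,-17,17,0,18),cyl(12,18,67)],
 'pliers_mat':[box(-80,80,-38,38,0,4)],'phone_mat':[box(-71,71,-37,37,0,4)],
 'stapler_mat':[box(-79,79,-29,29,0,4)],'stamp_mat':[box(-40,40,-29,29,0,4)],
 'tablet_bottle':[cyl(21,0,75)],'mug':[cyl(38,0,85)],
 'pliers':[box(-16,20,-13,13,0,14),prism([(20,-13),(20,13),(53,5),(53,-5)],2,12),
   prism([(-16,0),(-16,13),(-45,26),(-83,24),(-83,14),(-45,14)],2,12),prism([(-16,0),(-16,-13),(-45,-26),(-83,-24),(-83,-14),(-45,-14)],2,12)]}
def pix(c,P):
    E=c['extrinsics'];R=E[:3,:3];t=E[:3,3]
    K=np.array([[c['fx'],0,c['cx']],[0,c['fy'],c['cy']],[0,0,1.]])
    rv,_=cv2.Rodrigues(R.T)
    return cv2.projectPoints(np.asarray(P,float).reshape(-1,1,3),rv,-R.T@t,K,np.array(c['dist'],float))[0].reshape(-1,2)
def unproj(c,uv,z):
    K=np.array([[c['fx'],0,c['cx']],[0,c['fy'],c['cy']],[0,0,1.]])
    n=cv2.undistortPoints(np.asarray(uv,float).reshape(-1,1,2),K,np.array(c['dist'],float)).reshape(-1,2)
    d=np.c_[n,np.ones(len(n))]@c['extrinsics'][:3,:3].T; o=c['extrinsics'][:3,3]
    return o+d*((z-o[2])/d[:,2])[:,None]
S=6
def render(c,name,p,z0):
    co,si=np.cos(p[2]),np.sin(p[2]);im=np.zeros((420*S,560*S),np.uint8)
    for q in M[name]:
        w=np.c_[p[0]+co*q[:,0]-si*q[:,1],p[1]+si*q[:,0]+co*q[:,1],q[:,2]+z0]
        u=(pix(c,w)+.5)*S
        h=cv2.convexHull(u.astype(np.float32)); cv2.fillConvexPoly(im,np.round(h*16).astype(np.int32),255,shift=4)
    return im
def fit(name,regs,p0,z0=0.):
    regs2=[(c,r) for c,r in regs]
    boxes=[]
    for c,r in regs2:
        ys,xs=np.where(r);a=max(xs.min()-12,0),min(xs.max()+12,560),max(ys.min()-12,0),min(ys.max()+12,420)
        boxes.append((a,cv2.resize(r[a[2]:a[3],a[0]:a[1]].astype(np.uint8)*255,None,fx=S,fy=S,interpolation=cv2.INTER_NEAREST)))
    def f(p):
        s=0
        for (c,r),(a,R) in zip(regs2,boxes):
            m=render(c,name,p,z0)
            i=m[a[2]*S:a[3]*S,a[0]*S:a[1]*S]
            x=cv2.countNonZero(cv2.bitwise_xor(i,R))+(cv2.countNonZero(m)-cv2.countNonZero(i))
            s+=x/cv2.countNonZero(R)
        return s/len(regs2)
    best=None
    for dy in(0,.15,-.15):
        q=np.array(p0)+[0,0,dy]
        sx=np.array([q,q+[.01,0,0],q+[0,.01,0],q+[0,0,.1]])
        r=minimize(f,q,method='Nelder-Mead',options=dict(initial_simplex=sx,xatol=2e-4,fatol=1e-4,maxiter=120))
        if best is None or r.fun<best.fun:best=r
    return best.x,best.fun
E
cat > m1.py <<'E'
from plant import *
from fit import *
import pickle,sys
names=sys.argv[1:] or list(M)
C={n:camera(n) for n in("top","scene")}
vis=C['top']['color'].copy()
sv={}
for n in names:
    L={k:silhouettes(k,n) for k in C}
    for k in C: print(n,k,[(round(d['score'],2),np.round(d['uv']).tolist(),int(d['region'].sum())) for d in L[k][:5]])
    sv[n]=L
pickle.dump((C,sv),open('m1.pkl','wb'))
E
python3 m1.py
```

```text
phone top [(0.56, [364.0, 156.0], 851)]
phone scene [(0.92, [165.0, 216.0], 782), (0.5, [217.0, 174.0], 1235)]
stapler top [(0.92, [235.0, 225.0], 727), (0.69, [447.0, 193.0], 1184)]
stapler scene [(0.68, [320.0, 221.0], 761), (0.34, [375.0, 245.0], 460)]
stamp top [(0.85, [110.0, 279.0], 371), (0.76, [145.0, 238.0], 347), (0.69, [174.0, 270.0], 339)]
stamp scene [(0.83, [396.0, 214.0], 308), (0.8, [415.0, 254.0], 489), (0.67, [461.0, 239.0], 436), (0.58, [370.0, 244.0], 421)]
pliers_mat top [(0.78, [365.0, 225.0], 1792)]
pliers_mat scene [(0.66, [215.0, 172.0], 1174)]
phone_mat top [(0.78, [239.0, 154.0], 1452)]
phone_mat scene [(0.55, [274.0, 285.0], 1927)]
stapler_mat top [(0.7, [312.0, 155.0], 1343)]
stapler_mat scene [(0.62, [211.0, 240.0], 1304), (0.37, [320.0, 222.0], 825)]
stamp_mat top [(0.56, [307.0, 228.0], 682)]
stamp_mat scene [(0.81, [257.0, 194.0], 541)]
tablet_bottle top [(0.77, [112.0, 207.0], 311)]
tablet_bottle scene [(0.72, [436.0, 292.0], 580)]
mug top [(0.73, [239.0, 153.0], 1532), (0.65, [445.0, 192.0], 1191)]
mug scene [(0.65, [140.0, 155.0], 1060)]
pliers top [(0.81, [172.0, 163.0], 431), (0.47, [364.0, 156.0], 848)]
pliers scene [(0.97, [346.0, 309.0], 657)]
```

```bash
cat > m2.py <<'E'
from fit import *
import pickle
C,sv=pickle.load(open('m1.pkl','rb'))
want={'phone':[(365,155),(167,216)],'stapler':[(237,228),(320,221)],'stamp':[(181,232),(375,240)],'pliers':[(176,160),(346,309)],
'pliers_mat':[(366,225),(213,173)],'phone_mat':[(240,154),(276,281)],'stapler_mat':[(312,155),(210,242)],'stamp_mat':[(308,228),(259,193)],'tablet_bottle':[(112,207),(436,292)],'mug':[(445,192),(140,155)]}
z={'phone':.007,'stapler':.02,'stamp':.02,'pliers':.007,'tablet_bottle':.04,'mug':.04}
vis={k:cv2.resize(C[k]['color'][:,:,::-1],None,fx=3,fy=3,interpolation=cv2.INTER_CUBIC) for k in C}
out={}
for n,w in want.items():
    regs={}
    for k,uv in zip(('top','scene'),w):
        g=[d['region'] for d in sv[n][k] if np.hypot(*(np.array(d['uv'])-uv))<14]
        if g: regs[k]=g[0]
    p=unproj(C['top'],[w[0]],z.get(n,.002))[0]
    yaw0=np.pi if 0 else 0.
    for ks in (['top'],['scene'],['top','scene']):
        if not all(k in regs for k in ks): continue
        r,f=fit(n,[(C[k],regs[k]) for k in ks],[p[0],p[1],yaw0]); print(n,ks,np.round(r[:2]*1000,1),round(np.degrees(r[2]),1),round(f,3))
    out[n]=r
    for k in C:
        m=cv2.resize(render(C[k],n,r,0),(1680,1260))
        cs,_=cv2.findContours((m>127).astype(np.uint8),cv2.RETR_EXTERNAL,cv2.CHAIN_APPROX_NONE)
        cv2.drawContours(vis[k],cs,-1,(255,255,0),1)
pickle.dump(out,open('p.pkl','wb'))
cv2.imwrite('pics/t2.png',vis['top'][380:980,460:1260])
cv2.imwrite('pics/t2l.png',vis['top'][380:980,250:1050])
cv2.imwrite('pics/s2.png',vis['scene'][400:1060,360:1420][::1,::1])
s=vis['scene'][420:1080,360:1460]; cv2.imwrite('pics/s2.png',cv2.resize(s,(800,480)))
E
time python3 m2.py
```

```text
phone ['top'] [ 644.5 -236.8] -2.9 0.087
phone ['scene'] [ 642.8 -236.3] 2.3 0.171
phone ['top', 'scene'] [ 644.2 -236.2] -1.7 0.133
stapler ['top'] [464.5  97.1] -1.9 0.062
stapler ['scene'] [461.1  99.5] -0.1 0.144
stapler ['top', 'scene'] [464.4  98.1] -1.8 0.123
stamp ['scene'] [454.7 239.7] -2.9 0.089
pliers ['top'] [657.3 262.2] 11.6 0.401
pliers ['scene'] [658.5 263.2] 12.3 0.254
pliers ['top', 'scene'] [658.6 263. ] 12.1 0.332
pliers_mat ['top'] [ 462.3 -231.8] 5.1 0.055
pliers_mat ['scene'] [ 461.1 -232.9] 6.0 0.061
pliers_mat ['top', 'scene'] [ 462.1 -232.2] 5.4 0.061
phone_mat ['top'] [657.9  88.5] -5.4 0.059
phone_mat ['scene'] [657.4  89.6] -5.8 0.03
phone_mat ['top', 'scene'] [657.5  89.1] -5.6 0.047
stapler_mat ['top'] [ 649.1 -101.7] -14.9 0.035
stapler_mat ['scene'] [ 648.8 -100.6] -14.4 0.071
stapler_mat ['top', 'scene'] [ 648.9 -101.3] -14.7 0.056
stamp_mat ['top'] [460.2 -83.1] 11.6 0.065
stamp_mat ['scene'] [455.9 -80.7] 10.8 0.059
stamp_mat ['top', 'scene'] [458.2 -81.9] 11.7 0.107
tablet_bottle ['top'] [524.7 406.8] 2.0 0.331
tablet_bottle ['scene'] [525.9 411. ] 3.4 0.172
tablet_bottle ['top', 'scene'] [525.4 411.2] 3.0 0.255
mug ['top'] [ 540.6 -420.8] 0.3 0.091
mug ['scene'] [ 539.4 -420.3] 6.8 0.048
mug ['top', 'scene'] [ 540.1 -420.7] 6.5 0.074
real	0m33.657s
user	0m31.541s
sys	0m1.116s
```

View pics/t2.png

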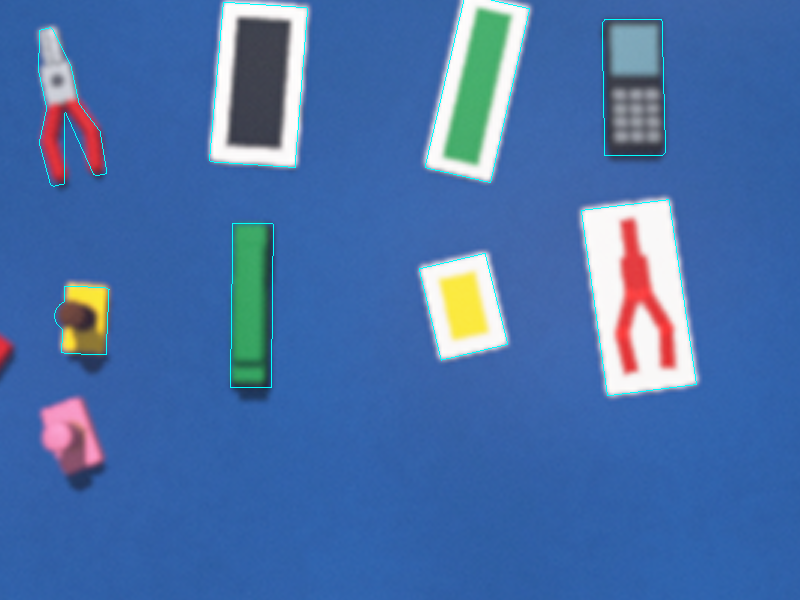

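View pics/t2l.png

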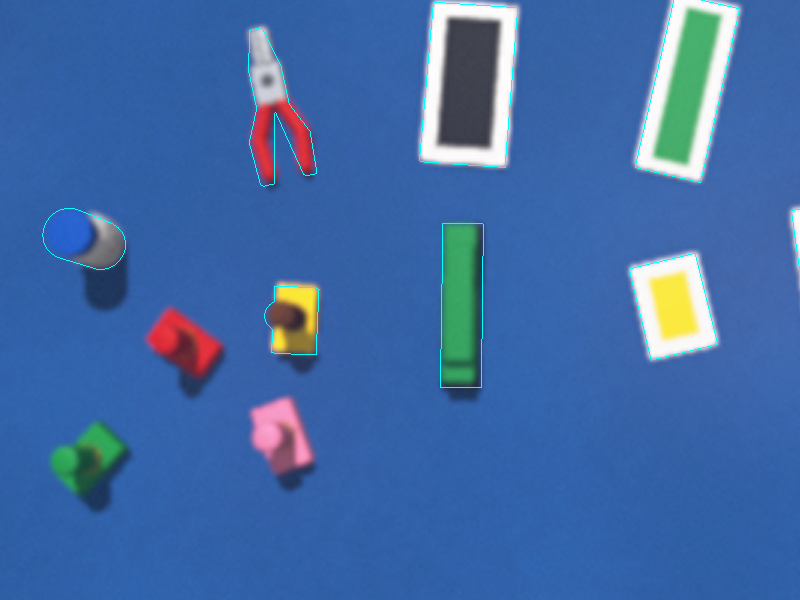

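View pics/s2.png

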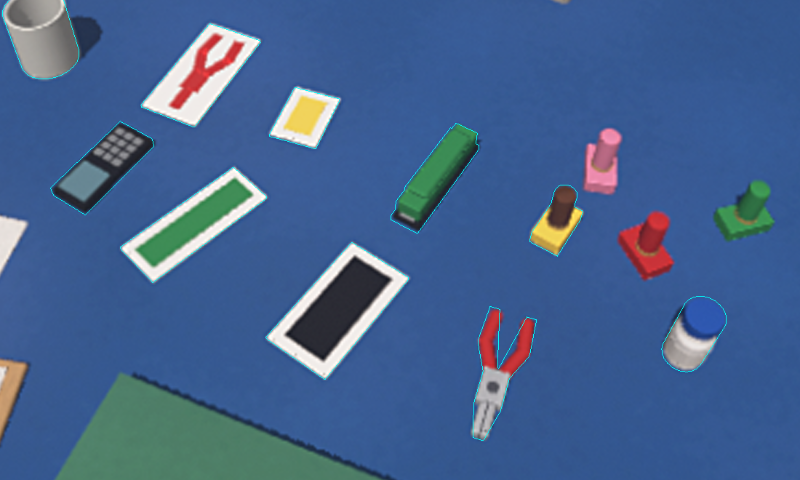

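```bash
cat > go.py <<'E'
from plant import *
import numpy as np,sys
# usage: x y z(mm) objyaw(deg)
def goto(*a):
    s=get_state();R=s['tcp_rot'];t=np.array(a[:3])/1000
    d=R.T@(t-s['ee_pos']); y=np.degrees(np.arctan2(R[1,1],R[0,1])); w=(90+a[3]-y+90)%180-90
    print('linear',np.round(d,4),'yaw',round(-w,2),'| t',s['time'],'pos',np.round(s['ee_pos']*1000,1),'yang',round(y,1),'F',np.round(s['force'],1),'w',round(s['gripper_width'],4),'tilt',np.round(R[:2,2],4))
a=list(map(float,sys.argv[1:]))
for i in range(0,len(a),4): goto(*a[i:i+4])
E
python3 go.py 658.6 263 130 12.1
```

```text
linear [-0.5171 -0.1147  0.1013] yaw -33.52 | t 1.2 pos [219.1 558.6 231.3] yang 68.6 F [ 0.6  0.2 -0.1] w 0.0852 tilt [-0. -0.]
```

Emit:
send_rows(commands=[{"linear":[-0.05,-0.011,0.0],"yaw":-4,"hand":0.06},{"linear":[-0.1,-0.022,0.0],"yaw":-8,"hand":0.06},{"linear":[-0.15,-0.033,0.0],"yaw":-12,"hand":0.06},{"linear":[-0.2,-0.044,0.0],"yaw":-16,"hand":0.06},{"linear":[-0.25,-0.055,0.01],"yaw":-20,"hand":0.06},{"linear":[-0.3,-0.066,0.02],"yaw":-24,"hand":0.06},{"linear":[-0.35,-0.077,0.04],"yaw":-28,"hand":0.06},{"linear":[-0.4,-0.089,0.06],"yaw":-32,"hand":0.06},{"linear":[-0.45,-0.1,0.08],"yaw":-33.5,"hand":0.06},{"linear":[-0.5,-0.111,0.1],"yaw":-33.5,"hand":0.06},{"linear":[-0.517,-0.1147,0.1013],"yaw":-33.5,"hand":0.06},{"linear":[-0.517,-0.1147,0.1013],"yaw":-33.5,"hand":0.06},{"linear":[-0.517,-0.1147,0.1013],"yaw":-33.5,"hand":0.06},{"linear":[-0.517,-0.1147,0.1013],"yaw":-33.5,"hand":0.06}], squeeze=40)

```text
time: 2.6
ee_pos: [0.6582, 0.2637, 0.1304]
tcp_rot: [[-0.978, -0.21, 0.0], [-0.21, 0.978, 0.001], [-0.0, 0.0, -1.0]]
force: [-0.4, 0.1, -0.7]
gripper_width: 0.0598
```

```bash
python3 go.py 658.6 263 4 12.1
```

```text
linear [-0.0002 -0.0009  0.1264] yaw 0.01 | t 2.6 pos [658.2 263.7 130.4] yang 102.1 F [-0.4  0.1 -0.7] w 0.0598 tilt [0.0002 0.0005]
```

Emit:
send_rows(commands=[{"linear":[0,0,0.03],"yaw":0,"hand":0.06},{"linear":[0,0,0.06],"yaw":0,"hand":0.06},{"linear":[0,-0.0005,0.09],"yaw":0,"hand":0.06},{"linear":[0,-0.0005,0.11],"yaw":0,"hand":0.06},{"linear":[0,-0.0005,0.12],"yaw":0,"hand":0.06},{"linear":[0,-0.0005,0.126],"yaw":0,"hand":0.06},{"linear":[0,-0.0005,0.126],"yaw":0,"hand":0.06},{"linear":[0,-0.0005,0.126],"yaw":0,"hand":0.02},{"linear":[0,-0.0005,0.126],"yaw":0,"hand":0.02},{"linear":[0,-0.0005,0.126],"yaw":0,"hand":0.02},{"linear":[0,-0.0005,0.126],"yaw":0,"hand":0.02},{"linear":[0,-0.0005,0.126],"yaw":0,"hand":0.02},{"linear":[0,-0.0005,0.126],"yaw":0,"hand":0.02},{"linear":[0,-0.0005,0.126],"yaw":0,"hand":0.02},{"linear":[0,-0.0005,0.126],"yaw":0,"hand":0.02}], squeeze=60)

```text
time: 4.1
ee_pos: [0.6599, 0.2629, 0.006]
tcp_rot: [[-0.978, -0.209, 0.003], [-0.209, 0.978, 0.001], [-0.003, 0.0, -1.0]]
force: [-1.8, 1.5, 6.5]
gripper_width: 0.0246
```

```bash
cat > snap.py <<'E'
from plant import *
import cv2,sys
c=camera(sys.argv[1])["color"][:,:,::-1]; u,v=int(sys.argv[3]),int(sys.argv[4])
x0=min(max(u-80,0),400);y0=min(max(v-60,0),300)
cv2.imwrite("pics/"+sys.argv[2],cv2.resize(c[y0:y0+120,x0:x0+160],(800,600),interpolation=cv2.INTER_CUBIC)); print(x0,y0)
E
python3 snap.py scene pl1.png 346 300; python3 go.py 658.6 263 4 12.1
```

```text
266 240
linear [0.0012 0.0003 0.0019] yaw -0.02 | t 4.15 pos [659.8 262.9   5.9] yang 102.1 F [-0.1 -0.3  6.5] w 0.0241 tilt [0.0026 0.0009]
```

View pics/pl1.png

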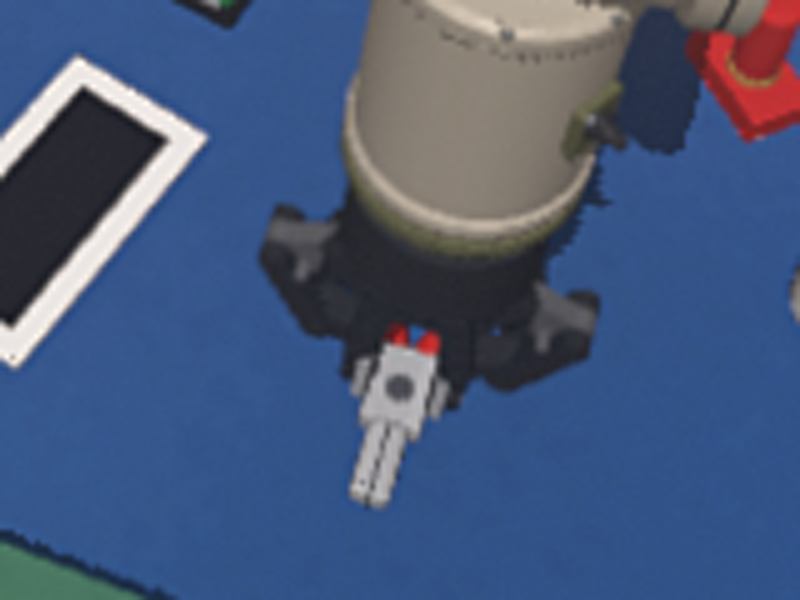

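Emit:
send_rows(commands=[{"linear":[0,0,-0.005],"yaw":0,"hand":0.02},{"linear":[0,0,-0.01],"yaw":0,"hand":0.02},{"linear":[0,0,-0.02],"yaw":0,"hand":0.02},{"linear":[0,0,-0.03],"yaw":0,"hand":0.02},{"linear":[0,0,-0.03],"yaw":0,"hand":0.02},{"linear":[0,0,-0.03],"yaw":0,"hand":0.02}])

```text
time: 4.75
ee_pos: [0.6591, 0.2627, 0.0349]
tcp_rot: [[-0.978, -0.209, 0.001], [-0.209, 0.978, 0.0], [-0.001, 0.0, -1.0]]
force: [-0.9, 0.3, -1.2]
gripper_width: 0.024
```

```bash
python3 snap.py scene pl2.png 346 300; python3 go.py 477 -231 120 5.4
```

```text
266 240
linear [ 0.2809 -0.4446 -0.086 ] yaw 6.68 | t 4.8 pos [658.6 262.6  34.1] yang 102.1 F [ 0.1  0.  -2.5] w 0.024 tilt [0.0002 0.0001]
```

View pics/pl2.png

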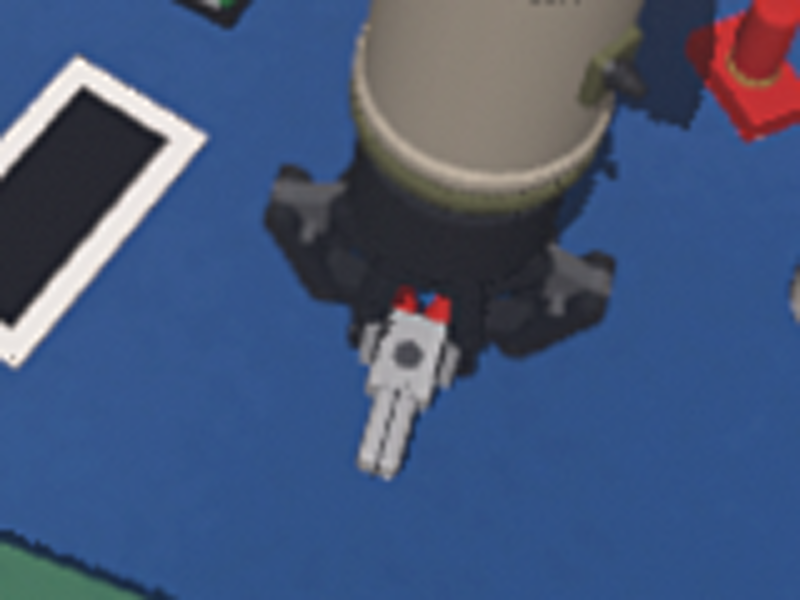

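Emit:
send_rows(commands=[{"linear":[0,0,-0.015],"yaw":0,"hand":0.02},{"linear":[0,0,-0.035],"yaw":0,"hand":0.02},{"linear":[0.005,-0.008,-0.055],"yaw":0,"hand":0.02},{"linear":[0.015,-0.024,-0.066],"yaw":0.5,"hand":0.02},{"linear":[0.031,-0.049,-0.066],"yaw":1,"hand":0.02},{"linear":[0.05,-0.079,-0.066],"yaw":1.5,"hand":0.02},{"linear":[0.07,-0.111,-0.066],"yaw":2,"hand":0.02},{"linear":[0.09,-0.143,-0.066],"yaw":2.5,"hand":0.02},{"linear":[0.11,-0.175,-0.066],"yaw":3,"hand":0.02},{"linear":[0.13,-0.207,-0.066],"yaw":3.5,"hand":0.02},{"linear":[0.15,-0.239,-0.066],"yaw":4,"hand":0.02},{"linear":[0.17,-0.27,-0.066],"yaw":4.5,"hand":0.02},{"linear":[0.19,-0.302,-0.066],"yaw":5,"hand":0.02},{"linear":[0.21,-0.334,-0.066],"yaw":5.5,"hand":0.02},{"linear":[0.23,-0.366,-0.066],"yaw":6,"hand":0.02},{"linear":[0.25,-0.397,-0.066],"yaw":6.7,"hand":0.02},{"linear":[0.266,-0.423,-0.066],"yaw":6.7,"hand":0.02},{"linear":[0.276,-0.439,-0.066],"yaw":6.7,"hand":0.02},{"linear":[0.2797,-0.4446,-0.066],"yaw":6.7,"hand":0.02},{"linear":[0.2797,-0.4446,-0.066],"yaw":6.7,"hand":0.02}])

```text
time: 6.8
ee_pos: [0.4781, -0.2313, 0.1006]
tcp_rot: [[-0.996, -0.092, 0.0], [-0.092, 0.996, -0.0], [-0.0, -0.0, -1.0]]
force: [-0.8, 0.6, -1.2]
gripper_width: 0.024
```

```bash
python3 snap.py scene pl3.png 200 150; python3 snap.py top pl3t.png 366 225; python3 go.py 478.2 -230.7 12 5.4
```

```text
120 90
286 165
linear [ 0.0004 -0.0007  0.0882] yaw -0.0 | t 6.9 pos [ 478.5 -230.   100.2] yang 95.4 F [-0.3  0.1 -1.6] w 0.0241 tilt [0.0002 0.0003]
```

View pics/pl3.png

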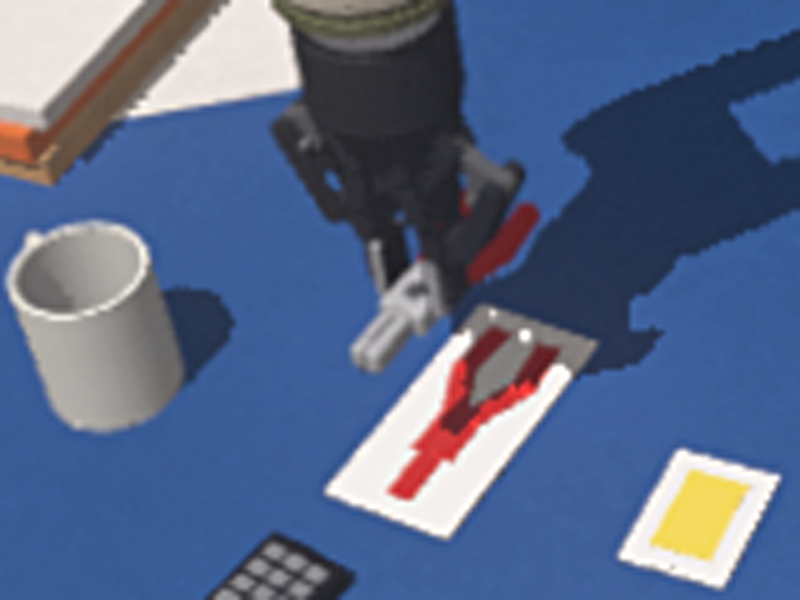

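View pics/pl3t.png

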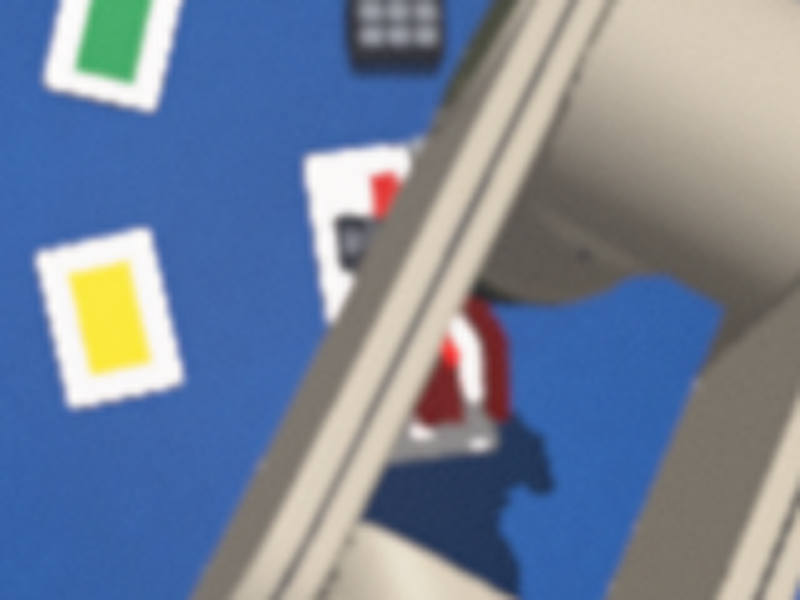

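Emit:
send_rows(commands=[{"linear":[0,0,0.02],"yaw":0,"hand":0.02},{"linear":[0,0,0.045],"yaw":0,"hand":0.02},{"linear":[0,0,0.065],"yaw":0,"hand":0.02},{"linear":[0,0,0.077],"yaw":0,"hand":0.02},{"linear":[0,0,0.082],"yaw":0,"hand":0.02},{"linear":[0,0,0.084],"yaw":0,"hand":0.02},{"linear":[0,0,0.084],"yaw":0,"hand":0.02},{"linear":[0,0,0.084],"yaw":0,"hand":0.02}])

```text
time: 7.7
ee_pos: [0.479, -0.2312, 0.0171]
tcp_rot: [[-0.996, -0.094, 0.002], [-0.094, 0.996, -0.001], [-0.002, -0.001, -1.0]]
force: [0.9, -0.9, -1.1]
gripper_width: 0.0237
```

```bash
python3 snap.py scene pl4.png 213 173;  python3 go.py 478.2 -230.7 10 5.4
```

```text
133 113
linear [0.0007 0.0006 0.0071] yaw -0.02 | t 7.75 pos [ 478.9 -231.2   17.1] yang 95.4 F [-0.5  0.3 -1.9] w 0.0241 tilt [ 0.0015 -0.0009]
```

View pics/pl4.png

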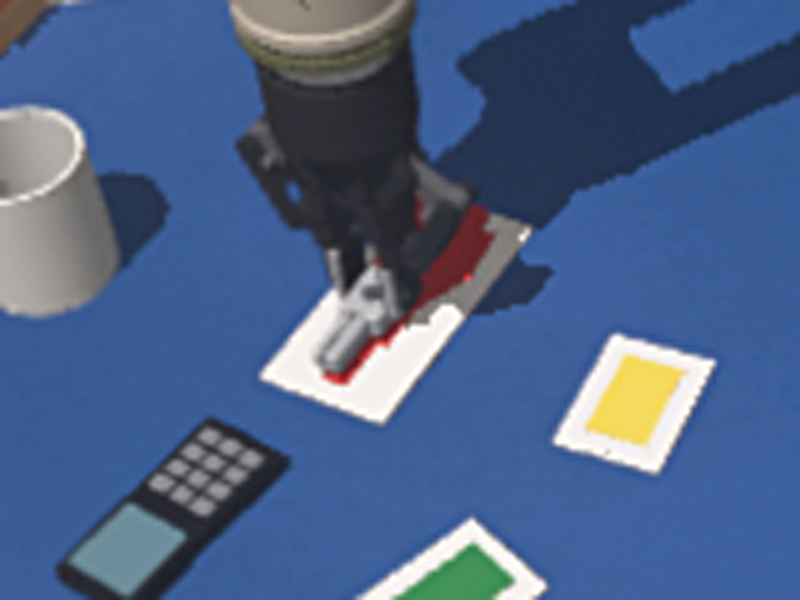

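Emit:
send_rows(commands=[{"linear":[0,0,0.002],"yaw":0,"hand":0.02},{"linear":[0,0,0.004],"yaw":0,"hand":0.02},{"linear":[0,0,0.005],"yaw":0,"hand":0.02},{"linear":[0,0,0.006],"yaw":0,"hand":0.02},{"linear":[0,0,0.007],"yaw":0,"hand":0.02},{"linear":[0,0,0.0075],"yaw":0,"hand":0.02},{"linear":[0,0,0.0075],"yaw":0,"hand":0.02},{"linear":[0,0,0.0075],"yaw":0,"hand":0.02}])

```text
time: 8.55
ee_pos: [0.4783, -0.2309, 0.0099]
tcp_rot: [[-0.996, -0.094, -0.0], [-0.094, 0.996, -0.0], [0.0, -0.0, -1.0]]
force: [-7.0, 4.5, 14.1]
gripper_width: 0.0237
```

Emit:
send_rows(commands=[{"linear":[0,0,-0.001],"yaw":0,"hand":0.02},{"linear":[0,0,-0.001],"yaw":0,"hand":0.03},{"linear":[0,0,-0.001],"yaw":0,"hand":0.04},{"linear":[0,0,-0.001],"yaw":0,"hand":0.05},{"linear":[0,0,-0.001],"yaw":0,"hand":0.06},{"linear":[0,0,-0.001],"yaw":0,"hand":0.06},{"linear":[0,0,-0.002],"yaw":0,"hand":0.06},{"linear":[0,0,-0.005],"yaw":0,"hand":0.06},{"linear":[0,0,-0.02],"yaw":0,"hand":0.06},{"linear":[0,0,-0.05],"yaw":0,"hand":0.06},{"linear":[0,0,-0.09],"yaw":0,"hand":0.06},{"linear":[0,0,-0.12],"yaw":0,"hand":0.06},{"linear":[0,0,-0.12],"yaw":0,"hand":0.06}])

```text
time: 9.85
ee_pos: [0.4816, -0.2328, 0.1357]
tcp_rot: [[-0.996, -0.094, 0.009], [-0.094, 0.996, -0.006], [-0.009, -0.006, -1.0]]
force: [1.5, -1.0, 0.1]
gripper_width: 0.06
```

```bash
python3 snap.py scene pl5.png 213 173;  python3 go.py 644.2 -236.2 120 -1.7
```

```text
133 113
linear [-0.1627 -0.0194  0.0139] yaw 7.09 | t 9.9 pos [ 480.4 -232.1  132.9] yang 95.4 F [-0.4  0.  -0.4] w 0.0597 tilt [ 0.0061 -0.0038]
```

View pics/pl5.png

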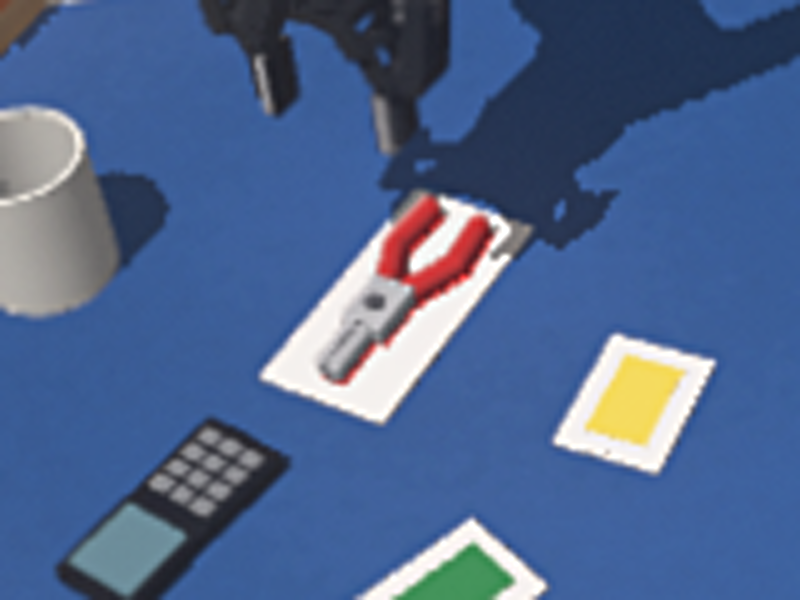

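Emit:
send_rows(commands=[{"linear":[-0.03,-0.004,0],"yaw":3,"hand":0.075},{"linear":[-0.07,-0.008,0],"yaw":5,"hand":0.075},{"linear":[-0.11,-0.013,0],"yaw":7.4,"hand":0.075},{"linear":[-0.15,-0.018,0.0],"yaw":7.4,"hand":0.075},{"linear":[-0.1627,-0.0194,0.0139],"yaw":7.4,"hand":0.075},{"linear":[-0.1627,-0.0194,0.0139],"yaw":7.4,"hand":0.075},{"linear":[-0.1627,-0.0194,0.0139],"yaw":7.4,"hand":0.075},{"linear":[-0.1627,-0.0194,0.0139],"yaw":7.4,"hand":0.075}])

```text
time: 10.7
ee_pos: [0.641, -0.2349, 0.1146]
tcp_rot: [[-0.999, 0.036, -0.001], [0.036, 0.999, 0.0], [0.001, 0.0, -1.0]]
force: [-0.8, -0.0, -0.0]
gripper_width: 0.0749
```

```bash
python3 go.py 644.2 -236.2 1.5 -2
cat > m3.py <<'E'
# quick check of one thing: name z0 u v(top) yaw0 [cams]
from plant import *
from fit import *
import sys
n,z0,u,v,y=sys.argv[1],*map(float,sys.argv[2:6]); cams=sys.argv[6:] or ['top','scene']
C={k:camera(k) for k in cams}
p=unproj(C.get('top',C[cams[0]]),[(u,v)],z0+.007)[0]; regs=[]
for k in cams:
    w=pix(C[k],[p])[0]
    L=silhouettes(k,n); print(k,[(round(d['score'],2),np.round(d['uv']).tolist(),int(d['region'].sum())) for d in L])
    g=[d for d in L if np.hypot(*(np.array(d['uv'])-w))<20]
    if g: regs.append((C[k],g[0]['region'])); r,f=fit(n,regs[-1:],[p[0],p[1],np.radians(y)],z0); print(k,np.round(r[:2]*1000,1),round(np.degrees(r[2]),1),round(f,3))
if len(regs)>1:
    r,f=fit(n,regs,[p[0],p[1],np.radians(y)],z0); print('both',np.round(r[:2]*1000,1),round(np.degrees(r[2]),1),round(f,3))
E
python3 m3.py pliers .004 366 220 5.4
```

```text
linear [-0.0033 -0.0013  0.1131] yaw -0.04 | t 10.7 pos [ 641.  -234.9  114.6] yang 88.0 F [-0.8 -0.  -0. ] w 0.0749 tilt [-0.0008  0.0002]
top []
scene [(0.73, [210.0, 168.0], 342)]
scene [ 477.5 -231. ] 6.3 0.445
```

```bash
python3 go.py 644.2 -236.2 1.5 -2
```

```text
linear [-0.0024 -0.0009  0.1141] yaw -0.04 | t 10.9 pos [ 641.7 -235.1  115.6] yang 88.0 F [-0.8 -0.4  0.6] w 0.0751 tilt [ 0.001  -0.0005]
```

Emit:
send_rows(commands=[{"linear":[-0.001,0,0.03],"yaw":0,"hand":0.075},{"linear":[-0.002,-0.001,0.06],"yaw":0,"hand":0.075},{"linear":[-0.0024,-0.001,0.085],"yaw":0,"hand":0.075},{"linear":[-0.0024,-0.001,0.1],"yaw":0,"hand":0.075},{"linear":[-0.0024,-0.001,0.108],"yaw":0,"hand":0.075},{"linear":[-0.0024,-0.001,0.113],"yaw":0,"hand":0.075},{"linear":[-0.0024,-0.001,0.113],"yaw":0,"hand":0.075},{"linear":[-0.0024,-0.001,0.113],"yaw":0,"hand":0.075}])

```text
time: 11.7
ee_pos: [0.6453, -0.2364, 0.0031]
tcp_rot: [[-0.999, 0.035, 0.002], [0.035, 0.999, -0.001], [-0.002, -0.001, -1.0]]
force: [0.0, -0.1, -0.5]
gripper_width: 0.0752
```

```bash
python3 snap.py scene ph1.png 167 190; python3 go.py 644.2 -236.2 2 -2
```

```text
87 130
linear [0.0011 0.0001 0.0012] yaw -0.02 | t 11.75 pos [ 645.3 -236.4    3.2] yang 88.0 F [0.9 0.1 0.1] w 0.0753 tilt [ 0.002  -0.0009]
```

View pics/ph1.png

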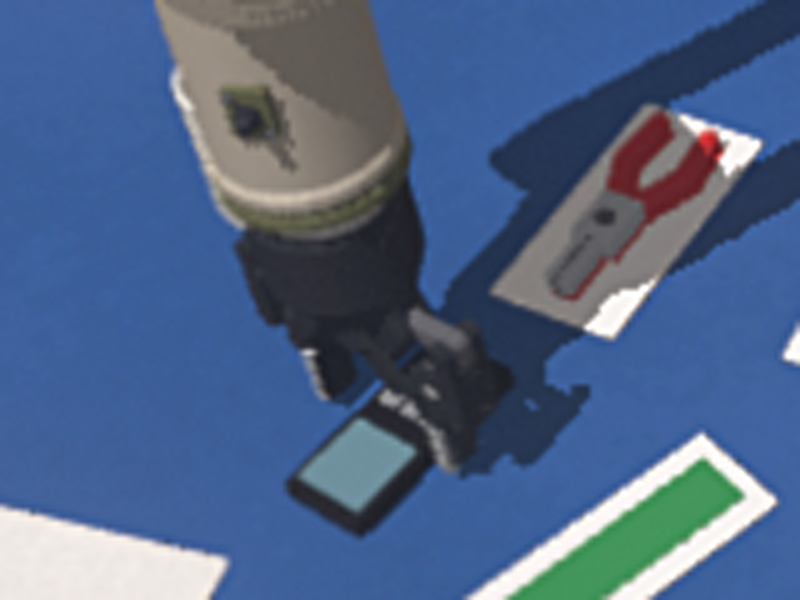

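Emit:
send_rows(commands=[{"linear":[0.001,0,0.001],"yaw":0,"hand":0.06},{"linear":[0.001,0,0.001],"yaw":0,"hand":0.045},{"linear":[0.001,0,0.001],"yaw":0,"hand":0.045},{"linear":[0.001,0,0.001],"yaw":0,"hand":0.045},{"linear":[0.001,0,0.001],"yaw":0,"hand":0.045},{"linear":[0.001,0,0.001],"yaw":0,"hand":0.045}], squeeze=50)

```text
time: 12.35
ee_pos: [0.6439, -0.2362, 0.0015]
tcp_rot: [[-0.999, 0.035, 0.001], [0.035, 0.999, -0.001], [-0.001, -0.001, -1.0]]
force: [-0.6, -0.6, 6.0]
gripper_width: 0.0487
```

```bash
python3 go.py 644.2 -236.2 2 -2
```

```text
linear [-0.0003 -0.     -0.0005] yaw -0.02 | t 12.35 pos [ 643.9 -236.2    1.5] yang 88.0 F [-0.6 -0.6  6. ] w 0.0487 tilt [ 0.0011 -0.0006]
```

Gripped (width 48.7). Lift a little and check.

Emit:
send_rows(commands=[{"linear":[0,0,-0.005],"yaw":0,"hand":0.044},{"linear":[0,0,-0.015],"yaw":0,"hand":0.044},{"linear":[0,0,-0.035],"yaw":0,"hand":0.044},{"linear":[0,0,-0.06],"yaw":0,"hand":0.044},{"linear":[0,0,-0.08],"yaw":0,"hand":0.044},{"linear":[0,0,-0.09],"yaw":0,"hand":0.044},{"linear":[0,0,-0.09],"yaw":0,"hand":0.044},{"linear":[0,0,-0.09],"yaw":0,"hand":0.044}])

```text
time: 13.15
ee_pos: [0.6429, -0.2357, 0.0899]
tcp_rot: [[-0.999, 0.035, -0.001], [0.035, 0.999, 0.0], [0.001, 0.0, -1.0]]
force: [0.4, 0.4, -0.5]
gripper_width: 0.0486
```

```bash
python3 snap.py scene ph2.png 167 190; python3 go.py 657.5 89.1 91.5 -5.6
```

```text
87 130
linear [-0.0036  0.3249 -0.0022] yaw 3.58 | t 13.2 pos [ 642.5 -235.5   89.1] yang 88.0 F [ 0.1  0.7 -1.4] w 0.0488 tilt [-0.002   0.0009]
```

View pics/ph2.png

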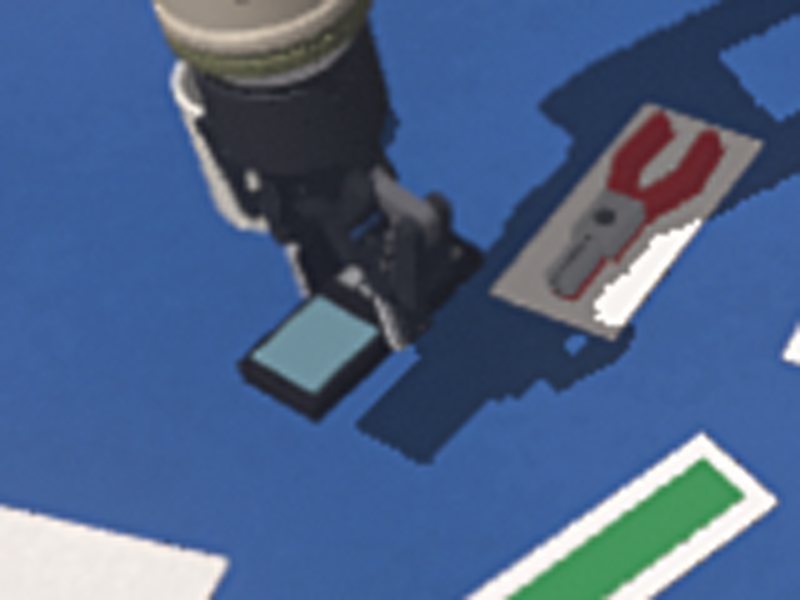

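Emit:
send_rows(commands=[{"linear":[0,0.01,-0.002],"yaw":0.5,"hand":0.044},{"linear":[0,0.03,-0.002],"yaw":1,"hand":0.044},{"linear":[-0.001,0.06,-0.002],"yaw":1.5,"hand":0.044},{"linear":[-0.001,0.1,-0.002],"yaw":2,"hand":0.044},{"linear":[-0.002,0.14,-0.002],"yaw":2.5,"hand":0.044},{"linear":[-0.002,0.18,-0.002],"yaw":3,"hand":0.044},{"linear":[-0.003,0.22,-0.002],"yaw":3.6,"hand":0.044},{"linear":[-0.003,0.26,-0.002],"yaw":3.6,"hand":0.044},{"linear":[-0.0036,0.29,-0.002],"yaw":3.6,"hand":0.044},{"linear":[-0.0036,0.312,-0.002],"yaw":3.6,"hand":0.044},{"linear":[-0.0036,0.322,-0.002],"yaw":3.6,"hand":0.044},{"linear":[-0.0036,0.3249,-0.002],"yaw":3.6,"hand":0.044},{"linear":[-0.0036,0.3249,0.02],"yaw":3.6,"hand":0.044},{"linear":[-0.0036,0.3249,0.045],"yaw":3.6,"hand":0.044},{"linear":[-0.0036,0.3249,0.062],"yaw":3.6,"hand":0.044},{"linear":[-0.0036,0.3249,0.07],"yaw":3.6,"hand":0.044},{"linear":[-0.0036,0.3249,0.072],"yaw":3.6,"hand":0.044},{"linear":[-0.0036,0.3249,0.072],"yaw":3.6,"hand":0.044},{"linear":[-0.0036,0.3249,0.072],"yaw":3.6,"hand":0.044}])

```text
time: 15.1
ee_pos: [0.6595, 0.0886, 0.0201]
tcp_rot: [[-0.995, 0.098, 0.002], [0.098, 0.995, 0.0], [-0.002, 0.0, -1.0]]
force: [0.5, -0.1, -1.4]
gripper_width: 0.0486
```

```bash
python3 snap.py scene ph3.png 276 281; python3 go.py 657.2 89.1 6 -5.6
```

```text
196 221
linear [0.0024 0.0002 0.0141] yaw -0.02 | t 15.15 pos [659.5  88.7  20.1] yang 84.4 F [ 0.   0.  -0.4] w 0.0485 tilt [0.0023 0.0001]
```

View pics/ph3.png

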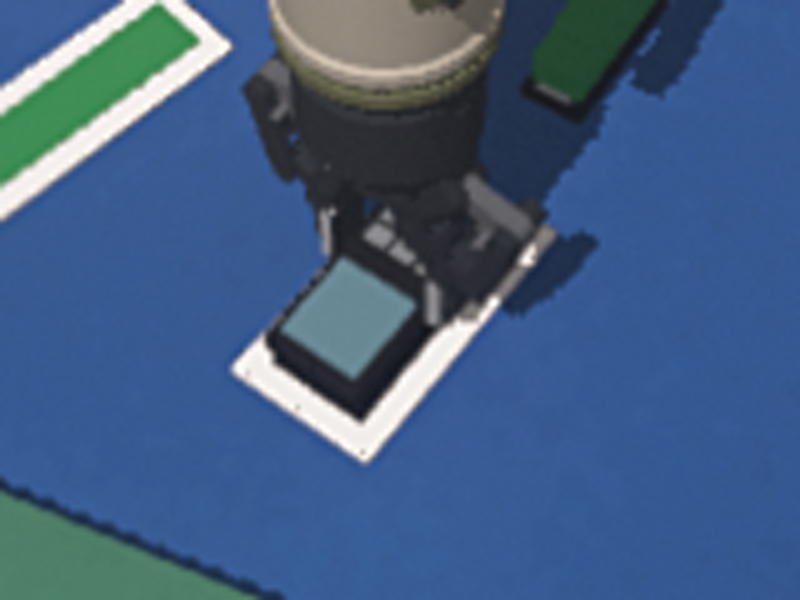

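Emit:
send_rows(commands=[{"linear":[0.001,0,0.005],"yaw":0,"hand":0.044},{"linear":[0.0015,0,0.009],"yaw":0,"hand":0.044},{"linear":[0.0015,0,0.011],"yaw":0,"hand":0.044},{"linear":[0.0015,0,0.013],"yaw":0,"hand":0.044},{"linear":[0.0015,0,0.0145],"yaw":0,"hand":0.044},{"linear":[0.0015,0,0.0145],"yaw":0,"hand":0.044},{"linear":[0.0015,0,0.0145],"yaw":0,"hand":0.044}])

```text
time: 15.85
ee_pos: [0.6572, 0.0889, 0.0055]
tcp_rot: [[-0.995, 0.098, 0.001], [0.098, 0.995, -0.0], [-0.001, 0.0, -1.0]]
force: [-5.2, -0.2, 9.5]
gripper_width: 0.0486
```

Emit:
send_rows(commands=[{"linear":[0,0,-0.001],"yaw":0,"hand":0.05},{"linear":[0,0,-0.001],"yaw":0,"hand":0.06},{"linear":[0,0,-0.001],"yaw":0,"hand":0.07},{"linear":[0,0,-0.001],"yaw":0,"hand":0.07},{"linear":[0,0,-0.001],"yaw":0,"hand":0.07},{"linear":[0,0,-0.001],"yaw":0,"hand":0.07},{"linear":[0,0,-0.005],"yaw":0,"hand":0.07},{"linear":[0,0,-0.02],"yaw":0,"hand":0.07},{"linear":[0,0,-0.05],"yaw":0,"hand":0.07},{"linear":[0,0,-0.09],"yaw":0,"hand":0.07},{"linear":[0,0,-0.11],"yaw":0,"hand":0.07},{"linear":[0,0,-0.11],"yaw":0,"hand":0.07},{"linear":[0,0,-0.11],"yaw":0,"hand":0.07}])

```text
time: 17.15
ee_pos: [0.6575, 0.0889, 0.1157]
tcp_rot: [[-0.995, 0.098, 0.002], [0.098, 0.995, 0.0], [-0.002, 0.0, -1.0]]
force: [0.1, 0.4, -0.7]
gripper_width: 0.07
```

```bash
python3 snap.py scene ph4.png 276 281; python3 go.py 464.4 98 115 -1.8; python3 m3.py phone .004 240 154 -5.6 scene
```

```text
196 221
linear [ 0.1921 -0.0097 -0.001 ] yaw -3.82 | t 17.2 pos [656.5  88.8 113.9] yang 84.4 F [ 0.4  0.3 -0.5] w 0.0699 tilt [-0.0004 -0.    ]
scene [(0.68, [276.0, 280.0], 1105)]
```

View pics/ph4.png

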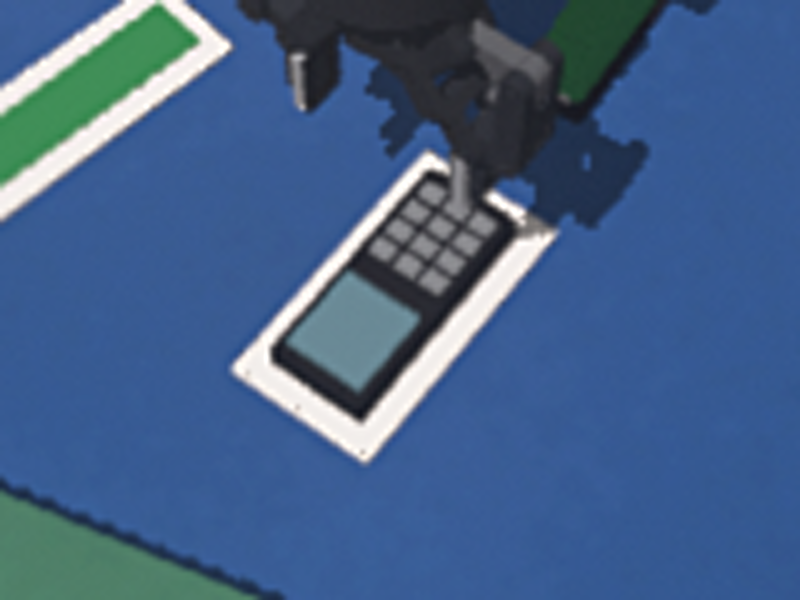

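Emit:
send_rows(commands=[{"linear":[0.03,-0.0015,0],"yaw":-1,"hand":0.06},{"linear":[0.07,-0.0035,0],"yaw":-2,"hand":0.06},{"linear":[0.115,-0.006,0],"yaw":-3,"hand":0.06},{"linear":[0.155,-0.008,0],"yaw":-3.8,"hand":0.06},{"linear":[0.18,-0.009,0],"yaw":-3.8,"hand":0.06},{"linear":[0.1921,-0.0097,0.0],"yaw":-3.8,"hand":0.06},{"linear":[0.1921,-0.0097,0.02],"yaw":-3.8,"hand":0.06},{"linear":[0.1921,-0.0097,0.03],"yaw":-3.8,"hand":0.06},{"linear":[0.1921,-0.0097,0.03],"yaw":-3.8,"hand":0.06},{"linear":[0.1921,-0.0097,0.03],"yaw":-3.8,"hand":0.06}])

```text
time: 18.3
ee_pos: [0.4644, 0.0979, 0.0836]
tcp_rot: [[-0.999, 0.032, -0.002], [0.032, 0.999, -0.0], [0.002, -0.0, -1.0]]
force: [0.2, -1.0, -0.6]
gripper_width: 0.0601
```

```bash
python3 snap.py scene st1.png 320 200; python3 go.py 464.4 98 12 -1.8
```

```text
240 140
linear [0.0005 0.     0.0722] yaw -0.02 | t 18.35 pos [464.9  98.   84.2] yang 88.2 F [-1.   0.5 -0.5] w 0.06 tilt [-0.0005 -0.0001]
```

View pics/st1.png

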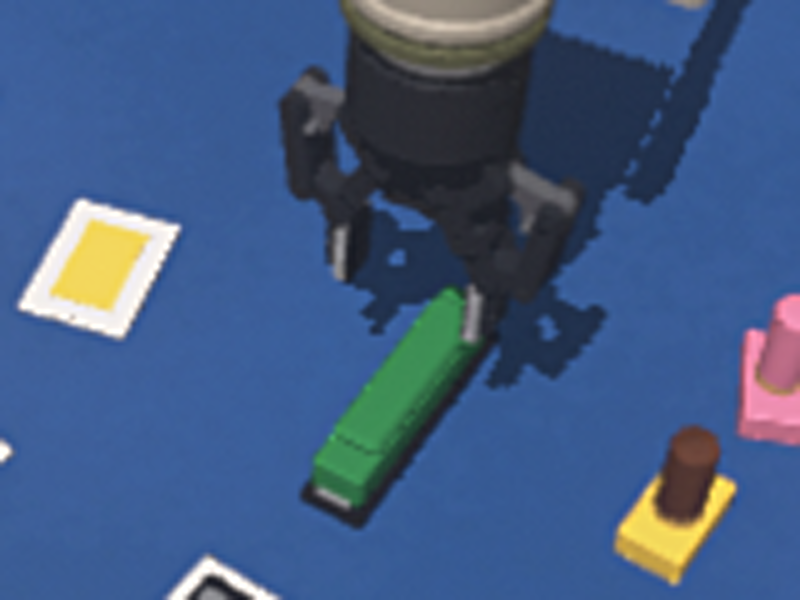

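Emit:
send_rows(commands=[{"linear":[0,0,0.02],"yaw":0,"hand":0.06},{"linear":[0,0,0.042],"yaw":0,"hand":0.06},{"linear":[0,0,0.06],"yaw":0,"hand":0.06},{"linear":[0,0,0.069],"yaw":0,"hand":0.06},{"linear":[0,0,0.072],"yaw":0,"hand":0.06},{"linear":[0,0,0.072],"yaw":0,"hand":0.06},{"linear":[0,0,0.072],"yaw":0,"hand":0.04},{"linear":[0,0,0.072],"yaw":0,"hand":0.022},{"linear":[0,0,0.072],"yaw":0,"hand":0.022},{"linear":[0,0,0.072],"yaw":0,"hand":0.022},{"linear":[0,0,0.072],"yaw":0,"hand":0.022},{"linear":[0,0,0.072],"yaw":0,"hand":0.022},{"linear":[0,0,0.072],"yaw":0,"hand":0.022}], squeeze=70)

```text
time: 19.65
ee_pos: [0.4659, 0.0981, 0.0134]
tcp_rot: [[-0.999, 0.032, 0.002], [0.032, 0.999, 0.0], [-0.002, 0.0, -1.0]]
force: [-1.2, -0.1, 6.4]
gripper_width: 0.0263
```

```bash
python3 go.py 464.4 98 12 -1.8; python3 snap.py scene st2.png 320 200
```

```text
linear [ 0.0015 -0.0002  0.0014] yaw -0.02 | t 19.65 pos [465.9  98.1  13.4] yang 88.2 F [-1.2 -0.1  6.4] w 0.0263 tilt [0.0022 0.0002]
240 140
```

View pics/st2.png

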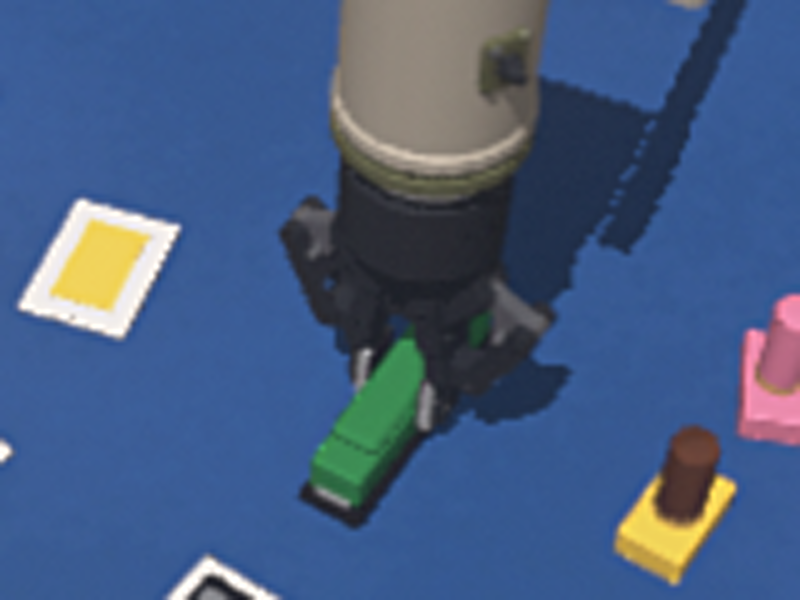

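Emit:
send_rows(commands=[{"linear":[0,0,-0.005],"yaw":0,"hand":0.022},{"linear":[0,0,-0.015],"yaw":0,"hand":0.022},{"linear":[0,0,-0.035],"yaw":0,"hand":0.022},{"linear":[0,0,-0.055],"yaw":0,"hand":0.022},{"linear":[0,0,-0.065],"yaw":0,"hand":0.022},{"linear":[0,0,-0.07],"yaw":0,"hand":0.022},{"linear":[0,0,-0.07],"yaw":0,"hand":0.022}])

```text
time: 20.4
ee_pos: [0.4651, 0.098, 0.0826]
tcp_rot: [[-0.999, 0.032, 0.001], [0.032, 0.999, 0.0], [-0.001, 0.0, -1.0]]
force: [0.0, -0.3, -2.7]
gripper_width: 0.0263
```

```bash
python3 go.py 650.3 -101.7 85 -14.7; python3 snap.py scene st3.png 320 200
```

```text
linear [-0.1915 -0.1938 -0.0022] yaw 12.88 | t 20.4 pos [465.1  98.   82.6] yang 88.2 F [ 0.  -0.3 -2.7] w 0.0263 tilt [0.0011 0.0001]
240 140
```

View pics/st3.png

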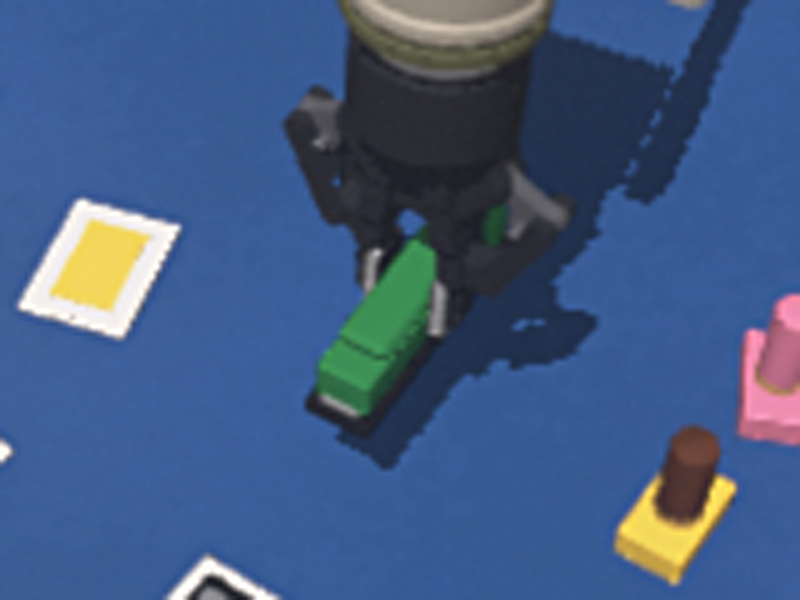

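Emit:
send_rows(commands=[{"linear":[-0.008,-0.008,-0.002],"yaw":1,"hand":0.022},{"linear":[-0.024,-0.024,-0.002],"yaw":2,"hand":0.022},{"linear":[-0.046,-0.046,-0.002],"yaw":4,"hand":0.022},{"linear":[-0.07,-0.071,-0.002],"yaw":6,"hand":0.022},{"linear":[-0.095,-0.096,-0.002],"yaw":8,"hand":0.022},{"linear":[-0.12,-0.121,-0.002],"yaw":10,"hand":0.022},{"linear":[-0.145,-0.147,-0.002],"yaw":12,"hand":0.022},{"linear":[-0.165,-0.167,-0.002],"yaw":12.9,"hand":0.022},{"linear":[-0.18,-0.182,-0.002],"yaw":12.9,"hand":0.022},{"linear":[-0.189,-0.191,-0.002],"yaw":12.9,"hand":0.022},{"linear":[-0.1915,-0.1938,0.0],"yaw":12.9,"hand":0.022},{"linear":[-0.1915,-0.1938,0.02],"yaw":12.9,"hand":0.022},{"linear":[-0.1915,-0.1938,0.04],"yaw":12.9,"hand":0.022},{"linear":[-0.1915,-0.1938,0.053],"yaw":12.9,"hand":0.022},{"linear":[-0.1915,-0.1938,0.058],"yaw":12.9,"hand":0.022},{"linear":[-0.1915,-0.1938,0.058],"yaw":12.9,"hand":0.022},{"linear":[-0.1915,-0.1938,0.058],"yaw":12.9,"hand":0.022}])

```text
time: 22.15
ee_pos: [0.6505, -0.1018, 0.0249]
tcp_rot: [[-0.967, 0.254, 0.001], [0.254, 0.967, -0.0], [-0.001, 0.0, -1.0]]
force: [0.2, 0.3, -1.3]
gripper_width: 0.0266
```

```bash
python3 snap.py scene st4.png 210 242; python3 go.py 650.3 -101.7 17.4 -14.7
```

```text
130 182
linear [0.0006 0.0001 0.008 ] yaw -0.01 | t 22.2 pos [ 650.9 -101.9   25.4] yang 75.3 F [-0.3 -0.3 -2.1] w 0.0267 tilt [ 0.0019 -0.0005]
```

View pics/st4.png

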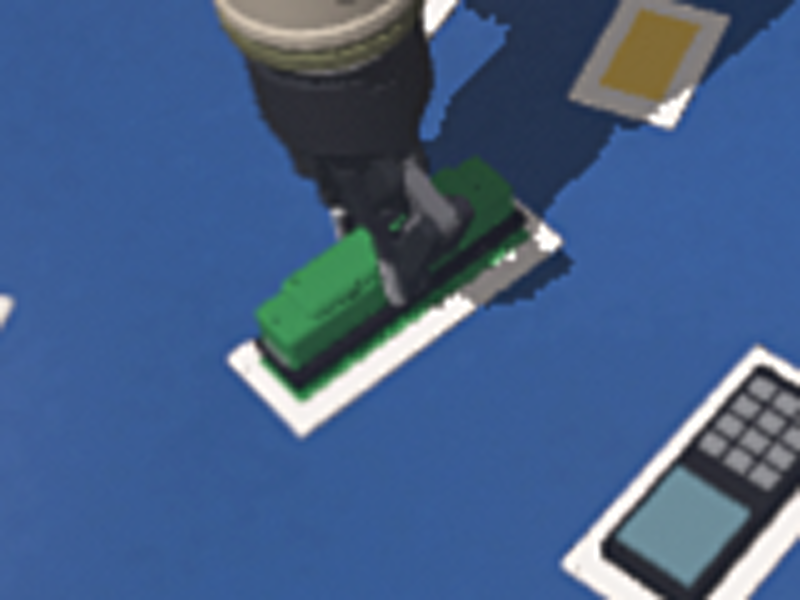

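Emit:
send_rows(commands=[{"linear":[0,0,0.003],"yaw":0,"hand":0.022},{"linear":[0,0,0.005],"yaw":0,"hand":0.022},{"linear":[0,0,0.0065],"yaw":0,"hand":0.022},{"linear":[0,0,0.008],"yaw":0,"hand":0.022},{"linear":[0,0,0.0085],"yaw":0,"hand":0.022},{"linear":[0,0,0.0085],"yaw":0,"hand":0.022},{"linear":[0,0,0.0085],"yaw":0,"hand":0.022}])

```text
time: 22.9
ee_pos: [0.6504, -0.1019, 0.0174]
tcp_rot: [[-0.967, 0.254, 0.001], [0.254, 0.967, -0.0], [-0.001, -0.0, -1.0]]
force: [-6.7, 1.4, 10.3]
gripper_width: 0.0266
```

Emit:
send_rows(commands=[{"linear":[0,0,-0.001],"yaw":0,"hand":0.028},{"linear":[0,0,-0.001],"yaw":0,"hand":0.036},{"linear":[0,0,-0.001],"yaw":0,"hand":0.046},{"linear":[0,0,-0.001],"yaw":0,"hand":0.055},{"linear":[0,0,-0.001],"yaw":0,"hand":0.055},{"linear":[0,0,-0.001],"yaw":0,"hand":0.055},{"linear":[0,0,-0.005],"yaw":0,"hand":0.055},{"linear":[0,0,-0.02],"yaw":0,"hand":0.055},{"linear":[0,0,-0.05],"yaw":0,"hand":0.055},{"linear":[0,0,-0.09],"yaw":0,"hand":0.055},{"linear":[0,0,-0.13],"yaw":0,"hand":0.055},{"linear":[0,0,-0.14],"yaw":0,"hand":0.055},{"linear":[0,0,-0.14],"yaw":0,"hand":0.055},{"linear":[0,0,-0.14],"yaw":0,"hand":0.055}])

```text
time: 24.3
ee_pos: [0.6496, -0.1017, 0.1551]
tcp_rot: [[-0.967, 0.254, -0.001], [0.254, 0.967, 0.0], [0.001, -0.0, -1.0]]
force: [-0.1, -0.6, 0.1]
gripper_width: 0.0551
```

```bash
python3 snap.py scene st5.png 210 242;  python3 go.py 454.7 239.7 150 -2.9
```

```text
130 182
linear [0.2745 0.2807 0.0046] yaw -11.82 | t 24.35 pos [ 648.9 -101.5  153.9] yang 75.3 F [-0.3 -0.7  0.7] w 0.055 tilt [-0.0026  0.0006]
```

View pics/st5.png

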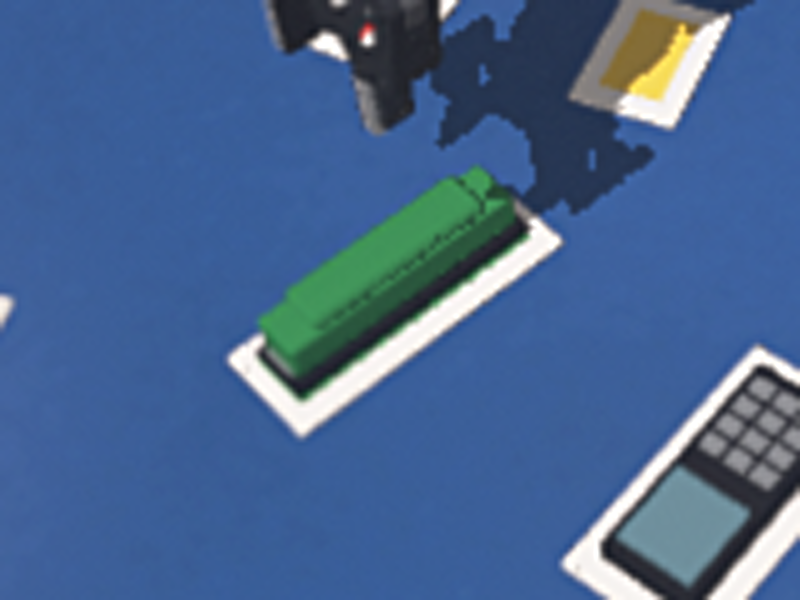

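Emit:
send_rows(commands=[{"linear":[0.02,0.02,0],"yaw":-1,"hand":0.055},{"linear":[0.05,0.051,0],"yaw":-3,"hand":0.055},{"linear":[0.085,0.087,0],"yaw":-5,"hand":0.055},{"linear":[0.12,0.123,0],"yaw":-7,"hand":0.055},{"linear":[0.155,0.158,0],"yaw":-9,"hand":0.055},{"linear":[0.19,0.194,0],"yaw":-11,"hand":0.055},{"linear":[0.225,0.23,0],"yaw":-11.8,"hand":0.055},{"linear":[0.255,0.261,0.0],"yaw":-11.8,"hand":0.055},{"linear":[0.27,0.276,0.005],"yaw":-11.8,"hand":0.055},{"linear":[0.2745,0.2807,0.005],"yaw":-11.8,"hand":0.055},{"linear":[0.2745,0.2807,0.005],"yaw":-11.8,"hand":0.055},{"linear":[0.2745,0.2807,0.03],"yaw":-11.8,"hand":0.055},{"linear":[0.2745,0.2807,0.05],"yaw":-11.8,"hand":0.055},{"linear":[0.2745,0.2807,0.05],"yaw":-11.8,"hand":0.055},{"linear":[0.2745,0.2807,0.05],"yaw":-11.8,"hand":0.055}])

```text
time: 25.85
ee_pos: [0.4559, 0.2383, 0.1053]
tcp_rot: [[-0.999, 0.052, -0.001], [0.052, 0.999, -0.001], [0.001, -0.001, -1.0]]
force: [0.5, -0.1, 0.2]
gripper_width: 0.0553
```

```bash
python3 snap.py scene sp1.png 380 220;  python3 go.py 454.7 239.7 4 -2.9
```

```text
300 160
linear [0.002  0.0008 0.1022] yaw -0.09 | t 25.9 pos [456.6 238.8 106.2] yang 87.0 F [0.1 0.4 0.8] w 0.055 tilt [ 0.0004 -0.    ]
```

View pics/sp1.png

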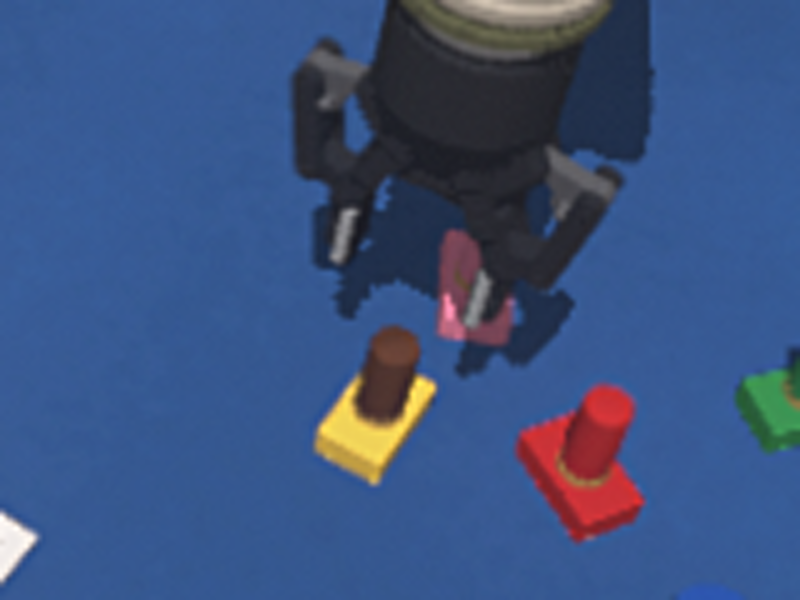

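Emit:
send_rows(commands=[{"linear":[0.001,0.0005,0.025],"yaw":0,"hand":0.055},{"linear":[0.0015,0.0008,0.05],"yaw":0,"hand":0.055},{"linear":[0.0015,0.0008,0.07],"yaw":0,"hand":0.055},{"linear":[0.0015,0.0008,0.087],"yaw":0,"hand":0.055},{"linear":[0.0015,0.0008,0.097],"yaw":0,"hand":0.055},{"linear":[0.0015,0.0008,0.101],"yaw":0,"hand":0.055},{"linear":[0.0015,0.0008,0.101],"yaw":0,"hand":0.055},{"linear":[0.0015,0.0008,0.101],"yaw":0,"hand":0.055}])

```text
time: 26.7
ee_pos: [0.4553, 0.2407, 0.0057]
tcp_rot: [[-0.999, 0.051, 0.002], [0.051, 0.999, 0.001], [-0.002, 0.001, -1.0]]
force: [0.2, -0.4, -0.5]
gripper_width: 0.0552
```

```bash
python3 snap.py scene sp2.png 380 220;  python3 go.py 454.7 239.7 4 -2.9
```

```text
300 160
linear [ 0.0006 -0.001   0.0018] yaw -0.02 | t 26.75 pos [455.3 240.7   5.8] yang 87.1 F [-0.2 -0.3  0.2] w 0.0549 tilt [0.0018 0.0007]
```

View pics/sp2.png

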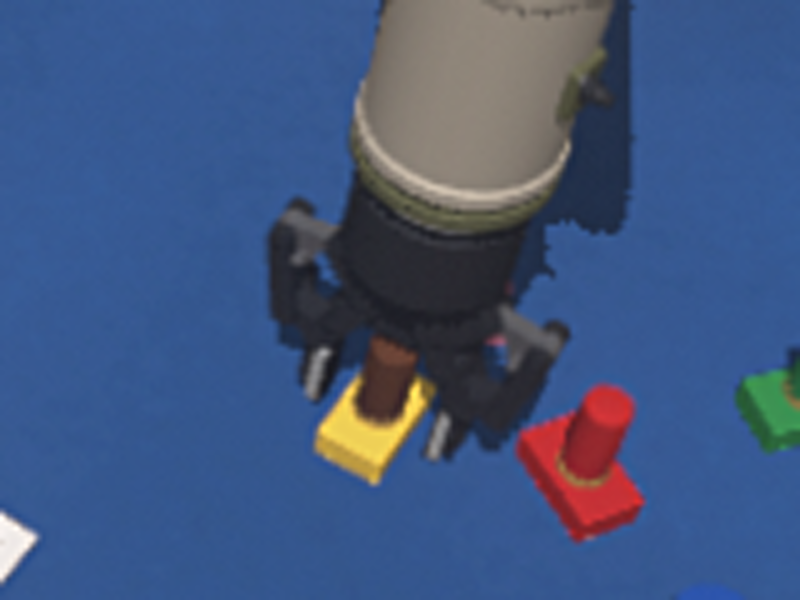

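Straddling the yellow stamp, clear of the red one. Close.

Emit:
send_rows(commands=[{"linear":[0.0005,-0.0005,0.002],"yaw":0,"hand":0.045},{"linear":[0.0005,-0.0005,0.002],"yaw":0,"hand":0.03},{"linear":[0.0005,-0.0005,0.002],"yaw":0,"hand":0.028},{"linear":[0.0005,-0.0005,0.002],"yaw":0,"hand":0.028},{"linear":[0.0005,-0.0005,0.002],"yaw":0,"hand":0.028},{"linear":[0.0005,-0.0005,0.002],"yaw":0,"hand":0.028},{"linear":[0.0005,-0.0005,0.002],"yaw":0,"hand":0.028}], squeeze=50)

```text
time: 27.45
ee_pos: [0.4543, 0.2401, 0.0032]
tcp_rot: [[-0.999, 0.051, 0.001], [0.051, 0.999, 0.0], [-0.001, 0.0, -1.0]]
force: [-1.0, -1.4, 6.9]
gripper_width: 0.0325
```

```bash
python3 go.py 454.7 239.7 4 -2.9
```

```text
linear [-0.0004 -0.0003 -0.0008] yaw -0.02 | t 27.45 pos [454.3 240.1   3.2] yang 87.1 F [-1.  -1.4  6.9] w 0.0325 tilt [0.001  0.0004]
```

Emit:
send_rows(commands=[{"linear":[0,0,-0.005],"yaw":0,"hand":0.028},{"linear":[0,0,-0.015],"yaw":0,"hand":0.028},{"linear":[0,0,-0.035],"yaw":0,"hand":0.028},{"linear":[0,0,-0.06],"yaw":0,"hand":0.028},{"linear":[0,0,-0.08],"yaw":0,"hand":0.028},{"linear":[0,0,-0.09],"yaw":0,"hand":0.028},{"linear":[0,0,-0.09],"yaw":0,"hand":0.028}])

```text
time: 28.15
ee_pos: [0.4551, 0.2404, 0.0946]
tcp_rot: [[-0.999, 0.051, 0.003], [0.051, 0.999, 0.001], [-0.003, 0.001, -1.0]]
force: [0.3, -0.1, -1.1]
gripper_width: 0.0332
```

```bash
python3 snap.py scene sp3.png 380 220;  python3 go.py 458 -81.9 93 11.7
```

```text
300 160
linear [-0.0201 -0.3213 -0.    ] yaw -14.62 | t 28.2 pos [454.2 240.   93.1] yang 87.1 F [-0.4 -0.3 -1.4] w 0.0326 tilt [0.0013 0.0005]
```

View pics/sp3.png

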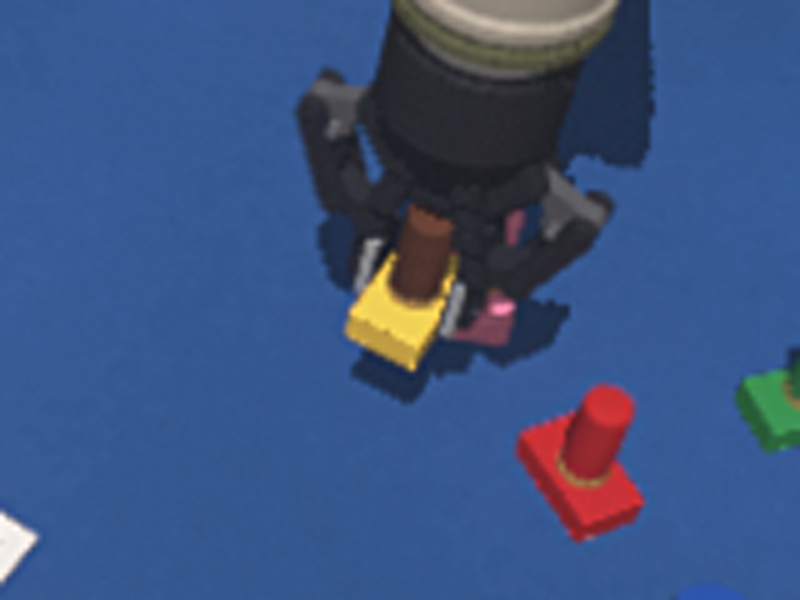

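Emit:
send_rows(commands=[{"linear":[-0.0005,-0.01,0],"yaw":-0.5,"hand":0.028},{"linear":[-0.002,-0.03,0],"yaw":-1.5,"hand":0.028},{"linear":[-0.004,-0.06,0],"yaw":-3,"hand":0.028},{"linear":[-0.006,-0.095,0],"yaw":-5,"hand":0.028},{"linear":[-0.008,-0.13,0],"yaw":-7,"hand":0.028},{"linear":[-0.01,-0.165,0],"yaw":-9,"hand":0.028},{"linear":[-0.0125,-0.2,0],"yaw":-11,"hand":0.028},{"linear":[-0.015,-0.235,0],"yaw":-13,"hand":0.028},{"linear":[-0.017,-0.27,0],"yaw":-14.6,"hand":0.028},{"linear":[-0.0188,-0.3,0],"yaw":-14.6,"hand":0.028},{"linear":[-0.0198,-0.316,0],"yaw":-14.6,"hand":0.028},{"linear":[-0.0201,-0.3213,0],"yaw":-14.6,"hand":0.028},{"linear":[-0.0201,-0.3213,0.02],"yaw":-14.6,"hand":0.028},{"linear":[-0.0201,-0.3213,0.045],"yaw":-14.6,"hand":0.028},{"linear":[-0.0201,-0.3213,0.063],"yaw":-14.6,"hand":0.028},{"linear":[-0.0201,-0.3213,0.073],"yaw":-14.6,"hand":0.028},{"linear":[-0.0201,-0.3213,0.076],"yaw":-14.6,"hand":0.028},{"linear":[-0.0201,-0.3213,0.076],"yaw":-14.6,"hand":0.028},{"linear":[-0.0201,-0.3213,0.076],"yaw":-14.6,"hand":0.028}])

```text
time: 30.1
ee_pos: [0.4583, -0.0821, 0.0175]
tcp_rot: [[-0.979, -0.203, 0.001], [-0.203, 0.979, -0.0], [-0.001, -0.001, -1.0]]
force: [0.3, -0.0, -0.9]
gripper_width: 0.0328
```

```bash
python3 snap.py scene sp4.png 259 180;  python3 go.py 458 -81.9 7.2 11.7
```

```text
179 120
linear [0.0004 0.0004 0.0104] yaw -0.0 | t 30.15 pos [458.4 -82.2  17.6] yang 101.7 F [ 0.6 -0.1 -0.8] w 0.0329 tilt [ 0.0017 -0.0005]
```

View pics/sp4.png

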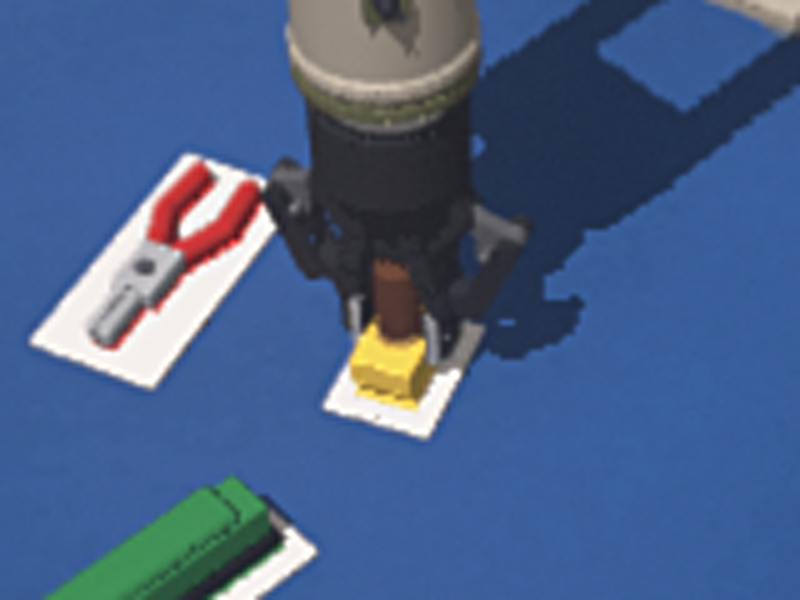

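Emit:
send_rows(commands=[{"linear":[0,0,0.004],"yaw":0,"hand":0.028},{"linear":[0,0,0.006],"yaw":0,"hand":0.028},{"linear":[0,0,0.008],"yaw":0,"hand":0.028},{"linear":[0,0,0.0095],"yaw":0,"hand":0.028},{"linear":[0,0,0.0105],"yaw":0,"hand":0.028},{"linear":[0,0,0.0105],"yaw":0,"hand":0.028},{"linear":[0,0,0.0105],"yaw":0,"hand":0.028}])

```text
time: 30.85
ee_pos: [0.4575, -0.0821, 0.0072]
tcp_rot: [[-0.979, -0.203, -0.001], [-0.203, 0.979, 0.0], [0.001, 0.0, -1.0]]
force: [-9.0, 1.5, 14.7]
gripper_width: 0.0327
```

Emit:
send_rows(commands=[{"linear":[0,0,-0.001],"yaw":0,"hand":0.033},{"linear":[0,0,-0.001],"yaw":0,"hand":0.04},{"linear":[0,0,-0.001],"yaw":0,"hand":0.05},{"linear":[0,0,-0.001],"yaw":0,"hand":0.055},{"linear":[0,0,-0.001],"yaw":0,"hand":0.055},{"linear":[0,0,-0.001],"yaw":0,"hand":0.055},{"linear":[0,0,-0.006],"yaw":0,"hand":0.055},{"linear":[0,0,-0.02],"yaw":0,"hand":0.055},{"linear":[0,0,-0.05],"yaw":0,"hand":0.055},{"linear":[0,0,-0.09],"yaw":0,"hand":0.055},{"linear":[0,0,-0.13],"yaw":0,"hand":0.055},{"linear":[0,0,-0.16],"yaw":0,"hand":0.055},{"linear":[0,0,-0.16],"yaw":0,"hand":0.055}])

```text
time: 32.15
ee_pos: [0.4608, -0.083, 0.1721]
tcp_rot: [[-0.979, -0.203, 0.009], [-0.203, 0.979, -0.003], [-0.008, -0.005, -1.0]]
force: [1.1, -0.8, 0.0]
gripper_width: 0.0551
```

```bash
python3 go.py 260 380 230 11.7
```

```text
linear [ 0.1023  0.4938 -0.061 ] yaw -0.02 | t 32.15 pos [460.8 -83.  172.1] yang 101.7 F [ 1.1 -0.8  0. ] w 0.0551 tilt [ 0.0092 -0.0027]
```

Move the arm aside to see everything from above.

Emit:
send_rows(commands=[{"linear":[0.0,0.03,-0.06],"yaw":0,"hand":0.055},{"linear":[0.01,0.07,-0.06],"yaw":0,"hand":0.055},{"linear":[0.02,0.12,-0.06],"yaw":0,"hand":0.055},{"linear":[0.03,0.17,-0.06],"yaw":0,"hand":0.055},{"linear":[0.04,0.22,-0.06],"yaw":0,"hand":0.055},{"linear":[0.05,0.27,-0.06],"yaw":0,"hand":0.055},{"linear":[0.06,0.32,-0.06],"yaw":0,"hand":0.055},{"linear":[0.07,0.37,-0.06],"yaw":0,"hand":0.055},{"linear":[0.08,0.42,-0.06],"yaw":0,"hand":0.055},{"linear":[0.09,0.46,-0.06],"yaw":0,"hand":0.055},{"linear":[0.1,0.49,-0.06],"yaw":0,"hand":0.055},{"linear":[0.1,0.49,-0.06],"yaw":0,"hand":0.055},{"linear":[0.1,0.49,-0.06],"yaw":0,"hand":0.055},{"linear":[0.1,0.49,-0.06],"yaw":0,"hand":0.055}])

```text
time: 33.55
ee_pos: [0.2607, 0.3768, 0.2257]
tcp_rot: [[-0.979, -0.202, -0.0], [-0.202, 0.979, -0.001], [0.0, -0.001, -1.0]]
force: [0.0, 0.1, 0.3]
gripper_width: 0.055
```

```bash
cat > fin.py <<'E'
from plant import *
from fit import *
import pickle
P=pickle.load(open('p.pkl','rb'))
C={n:camera(n) for n in("top","scene")}
vis={k:cv2.resize(C[k]['color'][:,:,::-1],None,fx=3,fy=3,interpolation=cv2.INTER_CUBIC) for k in C}
for n in ['pliers','phone','stapler','stamp','tablet_bottle','mug']:
    m=P.get(n+'_mat',P[n]).copy(); 
    if n=='pliers': m[:2]+=.015*np.array([np.cos(m[2]),np.sin(m[2])])
    z=.004 if n+'_mat' in P else 0
    for k in C:
        w=pix(C[k],[[m[0],m[1],.01]])[0]
        L=[d for d in silhouettes(k,n) if np.hypot(*(np.array(d['uv'])-w))<22]
        if L:
            r,f=fit(n,[(C[k],L[0]['region'])],m,z); print(n,k,'err mm',np.round((r-m)[:2]*1000,1),'deg',round(np.degrees(r[2]-m[2]),1),round(f,2))
        else: print(n,k,'none')
        im=cv2.resize(render(C[k],n,m,z),(1680,1260))
        cs,_=cv2.findContours((im>127).astype(np.uint8),cv2.RETR_EXTERNAL,cv2.CHAIN_APPROX_NONE)
        cv2.drawContours(vis[k],cs,-1,(255,255,0),1)
cv2.imwrite('pics/ft.png',vis['top'][330:930,600:1400])
cv2.imwrite('pics/fs.png',cv2.resize(vis['scene'][390:990,300:1100],None,fx=1,fy=1))
E
python3 fin.py
```

```text
pliers top err mm [-1.2 -2.7] deg -0.6 0.44
pliers scene err mm [-0.6 -1.9] deg -0.7 0.21
phone top err mm [-0.1 -1.9] deg 1.7 0.11
phone scene err mm [-3.2  0.6] deg 1.2 0.12
stapler top err mm [-1.8 -1.2] deg -0.3 0.06
stapler scene err mm [-1.  -0.2] deg 1.7 0.11
stamp top err mm [ 2.5 -2. ] deg -4.2 0.1
stamp scene err mm [-0.2 -0.4] deg -0.5 0.11
tablet_bottle top err mm [ 1.4 -1. ] deg 1.9 0.12
tablet_bottle scene err mm [-0.9  1.2] deg 11.8 0.12
mug top err mm [ 1.2 -0.2] deg 3.9 0.11
mug scene err mm [-1.7 -0.7] deg -0.6 0.04
```

View pics/ft.png

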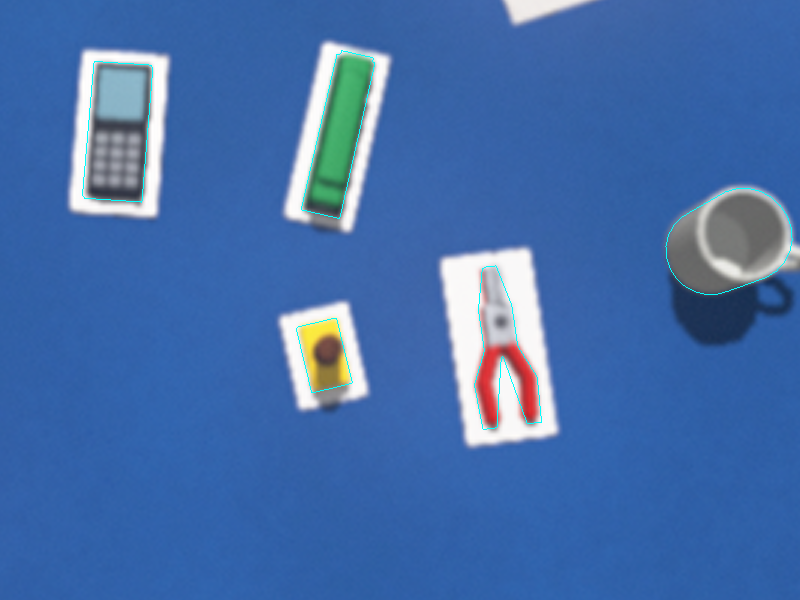

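View pics/fs.png

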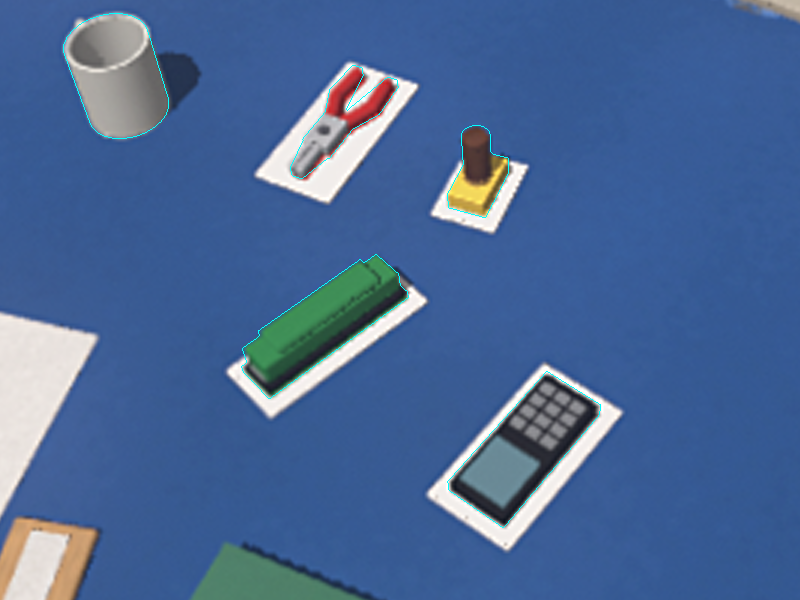

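All four sit within about 4 mm and 5° of their outlines, well inside the tolerances; the bottle and mug have not moved.

```bash
python3 -c "
from plant import *
print(job_done()); print(get_state()['time'])"
```

```text
the job is handed in; nothing more can be done
None
the job is handed in; nothing more can be done
```

The pliers, phone, stapler and yellow stamp are each on their own mat and released, and the job was handed in at about 34 s of the 102 s allowed. I gripped each one across its sides (the pliers at the joint block), set it down until the mat pushed back lightly, let go, and moved the arm clear.

- **Placement:** fitting each thing's outline in both cameras at the end put all four within about 3.5 mm of the drawn outline. They were turned by 2° or less, except that the top camera gave 4.2° for the stamp where the scene camera gave 0.5°. The limits are 12 mm and 12°.
- **Pliers:** they looked level in every picture I took while they were being carried, and the jaws lie on the drawn jaws. The top-camera fit to the pliers was rough, because I had guessed the shape of their handles; the scene camera agreed with it to about 1 mm.
- **Bottle and mug:** neither had moved by more than about 2 mm, which is as fine as the measurement goes.
- **Detection misses:** at the start the top camera's detection missed the yellow stamp, so I located it from the scene camera and checked that against the top picture. It also missed the placed pliers once and mistook other things a few times; I ignored those reports after comparing them with the pictures.

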